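Set out the specimens at the light table

TASK

Get the nature table ready for the lesson: lay every resin block flat on the sloping light table and let it slide down, so that they end in one closed row, each with a long side against the front rim and the row starting in the low corner, in any order. Stand every specimen tube cap up in its own bore of the wooden rack, right down. Only when all of them are in place, switch the lamp on by throwing its lever all the way over, and leave the plate and the beaker where they are.

Things in the scene. Friction and masses are not known exactly. Their poses are not given: they have to be found in the camera images.
- block_a_mid (a point): centre of the amber resin block with a dark beetle cast in it: 64 x 42 x 26 mm, 85 g, x along its 64 mm length, y along its 42 mm width, z through its 26 mm thickness. It starts lying flat on the table (may be absent).
- block_b_mid (a point): centre of the pale green resin block with a leaf cast in it: 64 x 42 x 26 mm, 85 g, x along its 64 mm length, y along its 42 mm width, z through its 26 mm thickness. It starts lying flat on the table (may be absent).
- block_c_mid (a point): centre of the pale blue resin block with a purple flower cast in it: 64 x 42 x 26 mm, 85 g, x along its 64 mm length, y along its 42 mm width, z through its 26 mm thickness. It starts lying flat on the table (may be absent).
- tube_a_mid (a point): centre, half-way up, of a clear capped specimen tube with a red cap: a cylinder 30 mm in diameter and 110 mm tall, the cap being the top 20 mm at the same diameter, 80 g, z along its axis to the cap. It starts standing cap up in the white tray, 4 mm above the table (may be absent).
- tube_b_mid (a point): centre, half-way up, of a clear capped specimen tube with a blue cap: a cylinder 30 mm in diameter and 110 mm tall, the cap being the top 20 mm at the same diameter, 80 g, z along its axis to the cap. It starts standing cap up in the white tray, 4 mm above the table (may be absent).
- tube_c_mid (a point): centre, half-way up, of a clear capped specimen tube with a yellow cap: a cylinder 30 mm in diameter and 110 mm tall, the cap being the top 20 mm at the same diameter, 80 g, z along its axis to the cap. It starts standing cap up in the white tray, 4 mm above the table (may be absent).
- tube_d_mid (a point): centre, half-way up, of a clear capped specimen tube with a green cap: a cylinder 30 mm in diameter and 110 mm tall, the cap being the top 20 mm at the same diameter, 80 g, z along its axis to the cap. It starts standing cap up in the white tray, 4 mm above the table (may be absent).
- panel_corner (a point): low corner of the fixed light table's white panel, on its surface, 45 mm above the table, inside its two black rims (14 mm high, 8 mm thick). x: up the slope (20 deg) along the side rim, 166 mm of panel; y: up the slope (14 deg) along the front rim, which faces the robot, 256 mm; z: out of the panel. No rims on the other edges. It is slippery: a block let go slides to both rims
- rack_hole0 (a point): centre of the mouth of one of the four bores of the fixed beech rack (130 x 130 mm, 60 mm high, mouth at its top; z up): 33 mm wide, flat-bottomed, 45 mm deep, at the corners of a 62 mm square, x and y along the sides of the rack
- rack_hole1 (a point): another bore of the rack, like rack_hole0
- rack_hole2 (a point): another bore of the rack, like rack_hole0
- rack_hole3 (a point): another bore of the rack, like rack_hole0
- lamp_switch (a joint): toggle lever of the light table's lamp, on its foot in front of the panel: about 0 = leaning towards the robot (off), 1.0 rad = thrown fully away from the robot (on). It stays where it is put; pushing its red ball sideways takes about 2 N
- lamp_switch_tip (a point): centre of the red ball (26 mm in diameter) at the tip of the lever. The lever is 50 mm long and turns about a level axis, its y axis; its x axis points the way the lever is thrown (while off, level only to within 0.2 rad, as it turns with the lever)
- tray: white plastic tray, fixed, 160 x 160 mm with walls 16 mm high and 4 mm thick and a 4 mm floor; origin under its centre
- dish: small china plate with a blue striped rim and crumbs, 130 mm wide, 18 mm high, a bystander; origin under its centre
- beaker: glass beaker, 70 mm wide, 85 mm high, a bystander; origin under its centre
There are look-alikes about, which are no part of the job. What is shaped like the part that bears block_b_mid but red is not meant.

How it is judged:
By the outcome, as a careful person would: the job done as asked, in the order asked, and still so for the second after the job is handed in, with the robot touching nothing.
Of block_a, block_b, block_c only 2 to 3 are there at a start; the rules pass over those that are not, and their reading is None.
Of tube_a, tube_b, tube_c, tube_d only 3 to 4 are there at a start; the rules pass over those that are not, and their reading is None.
At some moment in a run one of block_a, block_b, block_c may be knocked a few centimetres aside while the robot is not near it.
It also fails if it takes over 210 s, if anything falls off the work surface, if the arm or the gripper's body presses on something with over 40 N, if the wrist force passes 120 N, or if a joint passes its speed limit or range.

ROBOT

A 6-joint arm with a two-finger parallel gripper is mounted at the origin on the work surface. World frame = base frame: x ahead of the robot, y to its left, z up, the work surface at z = 0. Lengths are in m, angles in degrees, forces in N, time in s.
With the tool pointing down it reaches from about 0.375 to 0.9 m from the base axis. Payload 3.1 kg.
Tool frame: the origin (TCP) lies midway between the tips of the shut fingers; the grasp point (between the pads) lies 19 mm behind it; z points along the fingers, y is the line along which they close (so a half turn about z gives the same grasp; the last joint's range is limited). The gripper opens to 87 mm and grips with 3 to 60 N. Pads are 19 mm wide; open, the fingers measure 117 mm over their backs; the gripper's body (75 mm by 190 mm) begins 51 mm behind the grasp point.
Start: joints at [-84.368, 30.224, 82.088, -0, 67.689, -10.227], TCP at [0.171, -0.601, 0.223] pointing down, gripper open.
Joint ranges: [-176.69, 176.69], [-43.24, 126.21], [12.49, 139.97], [-82, 262], [0, 151.66], [-163.58, 163.58]. Speed limits (degrees/s): [159.86, 159.86, 180, 180, 180, 180].

INTERFACE

Orientations are given as a 3x3 rotation matrix whose columns are the frame's x, y, z axes.
In Python, from rig import read_state, capture, camera_info, hand_in gives the robot as it stands.
- The arm moves only by the tool drive_tool, never from a script. Its argument "motion" is a list of rows, each a list of 2 entries, a list of its own where there are three numbers: the shift along the tool's x, y, z in mm, then the turn, a rotation vector about the tool's x, y, z in rad. A call has 1 to 5 rows; each row shifts and turns the commanded pose from where the row before left it, along the tool's axes as they then stand; what a row does not reach is not made up. A row lasts 1/10 s, in which the tool goes at most 50 mm and 8.59 degrees, less where a joint would pass 70% of its speed; a pose out of reach is approached as far as the arm can. A call is refused whole if a number of a shift passes 50 or a number of a turn 0.15, either way. A call with a gripper value outside its range is refused whole. "gripper" is the opening, from 0 (shut) to 1 (fully open), set as the call begins (left out, the last holds). The fingers move at their own pace and stop on an object; the grip force is fixed at half the most. Time passes only in rows, so rows that do not move let the fingers close. It gives the time, the measured TCP pose, the force, the opening and the grip force at its end, in the units of the state.
- read_state(): the state, without advancing time (a new reading comes with each control period).
- capture(name): name is "side" or "top" or "wrist"; returns the picture (384x512x3 uint8, red, green, blue); there is no depth.
- camera_info(name): a dict with "fovy" (degrees; the focal length in pixels is half the picture's height over the tangent of half this angle, whatever the lens; pixels are square), "cx", "cy" (the principal point, pixels), "k1" (the pictures are not rectified: a ray, as slopes to the right and down, at radius r is drawn at 1 + k1 r^2 times it, then the intrinsics apply), "xyz" and "orientation" of the camera in the world; the wrist camera has in their place "T_tool_cam" (4x4, takes a point from camera to tool coordinates, whose origin is the TCP and whose axes are the flange's). Camera axes: x right, y down, z forward; pixel columns grow to the right and rows downward; lengths in m; the calibration is good to about 2 mm. A picture is of the moment at which its call begins: read the wrist's pose just before it. camera_info takes no time and is no camera call.
- hand_in(): hands the job in; it is judged then, once.
The state is a dict: "time_s": time; "joint_positions": joint angles; "qvel": joint speeds; "tau": joint torques, N m; "position": TCP position; "tcp_rot": TCP orientation; "force": force on the tool from outside, world axes, zero at the start; "moment": the same for the moment, N m; "opening": opening from 0.0 (shut) to 1.0 (fully open); "grasp_force": force on a finger pad.
Only numpy, scipy, OpenCV 4.12 (cv2) and the standard library are available. Lean on these libraries where they do the work, as an engineer would, in place of code of your own. Each camera call takes 0.05 s, during which the arm holds its last target. There are 200 camera calls.

## Working session

There is one attempt and no reset: what is moved stays moved. The work goes in short steps, Python scripts to look and compute and a tool call to move; the robot and the scene stay as the last step left them, time stands still between calls to the robot, and variables do not carry over. Pictures are saved under pics/ and viewed, at most 14 in all, crops included, and the job is handed in when it is done.

Besides the shell and the picture viewer there is one more tool, called after "Call:" as name(argument=value, ...) on one line, values as JSON. drive_tool: Moves the arm, as the interface text tells. Its arguments: {"type":"object","properties":{"motion":{"type":"array","items":{"type":"array"}},"gripper":{"type":"number"}},"required":["motion"]}

```bash
ls; mkdir -p pics
python3 - <<'E'
from rig import *
import cv2
for n in("top","side"):
    cv2.imwrite(f"pics/{n}0.png",cv2.resize(capture(n)[:,:,::-1],(800,600),interpolation=cv2.INTER_CUBIC)); print(n,camera_info(n))
print(camera_info("wrist"));print(read_state())
E
```

```text
pics
top {'fovy': 53.78017105281336, 'cx': 257.0986407625458, 'cy': 187.68624438757539, 'k1': -0.04559615418884485, 'xyz': array([ 0.4729206 , -0.01427782,  1.04942999]), 'orientation': array([[ 0.02209865, -0.99410496,  0.10614605],
       [-0.9997456 , -0.02245307, -0.00214499],
       [ 0.00451565, -0.10607164, -0.99434824]])}
side {'fovy': 48.0966531310121, 'cx': 259.53235830571435, 'cy': 187.02376826623532, 'k1': -0.03424115859889385, 'xyz': array([0.41365468, 0.82290552, 0.76528421]), 'orientation': array([[-0.9802549 , -0.12782813,  0.15086516],
       [-0.19765987,  0.61198769, -0.76576866],
       [ 0.00555916, -0.78046847, -0.62517043]])}
{'fovy': 67.61807582997454, 'cx': 258.99283917983814, 'cy': 188.94729791295066, 'k1': -0.06252136360159129, 'T_tool_cam': array([[-8.82023618e-04, -9.66693643e-01, -2.55934801e-01,
         6.88193965e-02],
       [ 9.99999550e-01, -9.42082608e-04,  1.12067788e-04,
         2.78191573e-04],
       [-3.49446943e-04, -2.55934587e-01,  9.66694039e-01,
        -1.61461820e-01],
       [ 0.00000000e+00,  0.00000000e+00,  0.00000000e+00,
         1.00000000e+00]])}
{'time_s': 0.1, 'joint_positions': array([-8.43701452e+01,  3.02723904e+01,  8.21492759e+01, -2.26716938e-03,
        6.76898328e+01, -1.02290522e+01]), 'qvel': array([ 0.1012357 , -0.17074441, -0.17534869,  0.15182968, -0.00045906,
       -0.06248542]), 'tau': array([-5.92801712e-06, -4.40985525e+01, -1.77150464e+01,  6.35025487e-02,
        5.33621467e-02, -4.29395084e-05]), 'position': array([ 0.17072614, -0.60053959,  0.22168161]), 'tcp_rot': array([[ 9.61933468e-01,  2.73283645e-01, -2.27338741e-04],
       [ 2.73283564e-01, -9.61931576e-01,  1.93304626e-03],
       [ 3.09585614e-04, -1.92158983e-03, -9.99998106e-01]]), 'force': array([-0.37817359,  0.10189654, -0.88049253]), 'moment': array([ 0.03939673, -0.02066969, -0.01027967]), 'grasp_force': 0.0, 'opening': 0.9975322838418046}
```

View pics/top0.png

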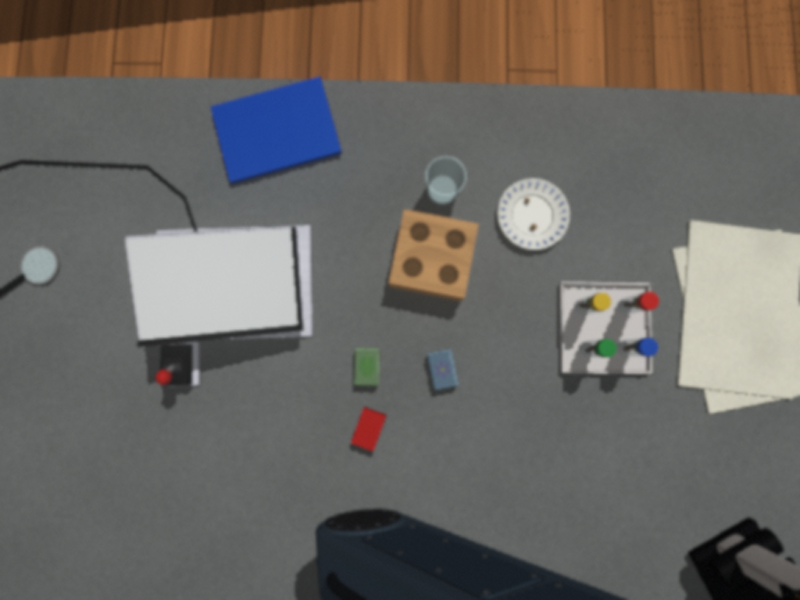

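View pics/side0.png

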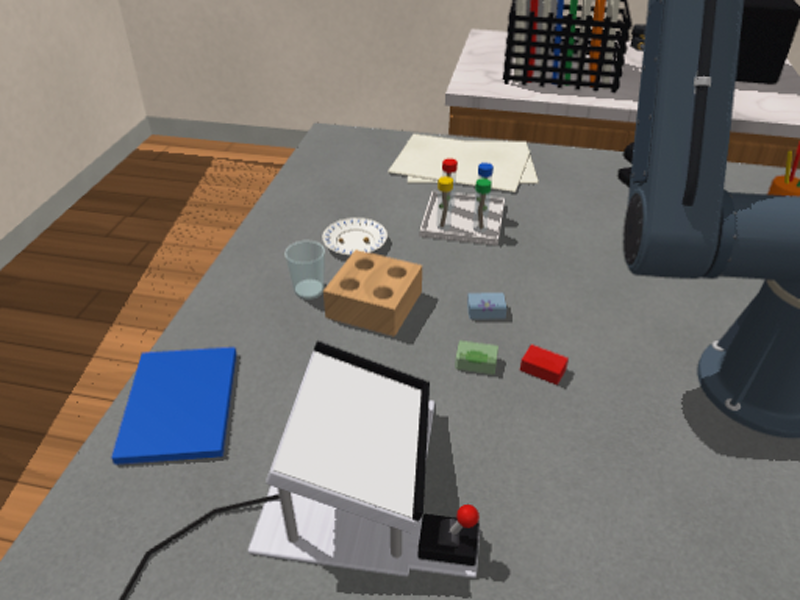

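The top view shows the rack (434,255), tray with yellow (600,301), red (648,300), green (606,348) and blue (648,347) caps, and the lever ball (163,377). Block candidates in top-view pixels: green (366,367) is block_b, blue with a flower (442,370) is block_c, and plain red (368,430) is the decoy. No amber block shows so far, though the arm could be hiding it.

```bash
cat > h.py <<'E'
import numpy as np, cv2
from scipy.spatial.transform import Rotation as R
from rig import *
def cam(n,st=None):
    i=camera_info(n); f=192/np.tan(np.radians(i['fovy']/2))
    if n=='wrist':
        st=st or read_state(); T=i['T_tool_cam']; r=st['tcp_rot']
        return i,f,r@T[:3,:3],st['position']+r@T[:3,3]
    return i,f,i['orientation'],i['xyz']
def cast(n,uv,z,st=None):
    i,f,r,o=cam(n,st); d=(np.array(uv,float)-[i['cx'],i['cy']])/f
    K=np.array([[1,0,0],[0,1,0],[0,0,1.]]); 
    p=cv2.undistortPoints(d.reshape(1,1,2),K,np.array([i['k1'],0,0,0.]))[0,0]
    v=r@[p[0],p[1],1]; return o+v*(z-o[2])/v[2]
def proj(n,P,st=None):
    i,f,r,o=cam(n,st); q=r.T@(np.array(P)-o); p=q[:2]/q[2]
    return p*(1+i['k1']*p@p)*f+[i['cx'],i['cy']]
def blobs(im,lo,hi,amin=20):
    h=cv2.cvtColor(im,cv2.COLOR_RGB2HSV); m=cv2.inRange(h,np.array(lo),np.array(hi))
    m=cv2.morphologyEx(m,cv2.MORPH_OPEN,np.ones((3,3),np.uint8))
    n,l,s,c=cv2.connectedComponentsWithStats(m)
    return m,[(s[k,4],c[k],l==k) for k in sorted(range(1,n),key=lambda k:-s[k,4]) if s[k,4]>=amin]
def plan(pos,rot=None):
    s=read_state(); r=s['tcp_rot']
    print('shift tool mm',np.round(r.T@(np.array(pos)-s['position'])*1000,1), end=' ')
    if rot is not None: print('turn',np.round(R.from_matrix(r.T@rot).as_rotvec(),3))
    else: print()
E
python3 - <<'E'
from h import *
im=capture('top'); k=.64
H={'red':((0,150,90),(6,255,255)),'blue':((108,150,60),(125,255,255)),'yellow':((20,120,90),(32,255,255)),'green':((50,80,40),(85,255,255)),'blueblk':((98,60,60),(112,160,255)),'wood':((8,90,70),(20,220,255))}
for n,(a,b) in H.items():
    for A,c,m in blobs(im,a,b,25)[1][:6]:
        print(n,A,np.round(c/k),[np.round(cast('top',c,z),3)[:2] for z in (.114,.026,.06)])
for n,p,z in (('corner',(294,326),.045),('xend',(293,229),.045+.0568),('far',(126,238),.1637),('yend',(139,338),.107),('side',(294,326),.045)):
    print(n,cast('top',np.array(p)*k,z))
for p,z in (((419,231),.06),((456,239),.06),((412,267),.06),((448,274),.06),((533,215),.01),((445,170),.085)): print(cast('top',np.array(p)*k,z))
g=cv2.cvtColor(im,cv2.COLOR_RGB2HSV)
for p in((366,367),(442,370),(368,430)): print(g[int(p[1]*k),int(p[0]*k)])
cv2.imwrite('pics/cropb.png',cv2.resize(im[210:300,215:305,::-1],None,fx=6,fy=6,interpolation=cv2.INTER_CUBIC))
E
```

```text
red 353 [368. 429.] [array([0.36 , 0.032]), array([0.349, 0.036]), array([0.353, 0.034])]
red 103 [648. 300.] [array([ 0.57 , -0.412]), array([ 0.58 , -0.449]), array([ 0.576, -0.435])]
red 68 [163. 376.] [array([0.432, 0.358]), array([0.429, 0.393]), array([0.43 , 0.379])]
blue 3685 [275. 130.] [array([0.839, 0.199]), array([0.873, 0.219]), array([0.86 , 0.211])]
blue 97 [647. 346.] [array([ 0.497, -0.408]), array([ 0.499, -0.446]), array([ 0.498, -0.431])]
yellow 97 [600. 301.] [array([ 0.567, -0.334]), array([ 0.576, -0.364]), array([ 0.573, -0.352])]
green 124 [366. 366.] [array([0.457, 0.037]), array([0.456, 0.041]), array([0.456, 0.039])]
green 118 [606. 347.] [array([ 0.494, -0.342]), array([ 0.496, -0.373]), array([ 0.495, -0.361])]
blueblk 274 [442. 370.] [array([ 0.453, -0.082]), array([ 0.452, -0.088]), array([ 0.452, -0.086])]
wood 24581 [445.  43.] [array([ 0.997, -0.08 ]), array([ 1.046, -0.086]), array([ 1.027, -0.083])]
wood 2473 [433. 254.] [array([ 0.636, -0.064]), array([ 0.652, -0.069]), array([ 0.646, -0.067])]
corner [0.52008663 0.16527324 0.045     ]
xend [0.6755083 0.1633802 0.1018   ]
far [0.64314492 0.40851371 0.1637    ]
yend [0.49200557 0.40262041 0.107     ]
side [0.52008663 0.16527324 0.045     ]
[ 0.68576442 -0.04347064  0.06      ]
[ 0.67340483 -0.10665669  0.06      ]
[ 0.62356253 -0.03280369  0.06      ]
[ 0.61301373 -0.0938441   0.06      ]
[ 0.73082542 -0.24960687  0.01      ]
[ 0.78586402 -0.08450269  0.085     ]
[ 52 106 120]
[ 75  14 111]
[  0 200 159]
```

View pics/cropb.png

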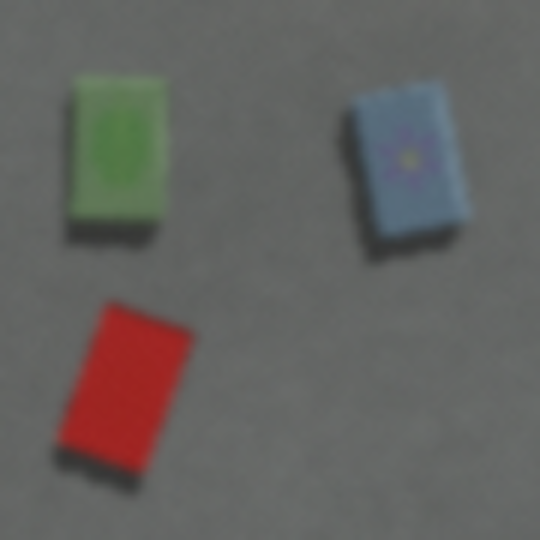

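The crop confirms it: pale green with a leaf at (120,148), pale blue with a flower at (410,160), and the plain red one is the look-alike. Next I go over the tray.

Run:
```python
from h import *
plan((.53,-.375,.244),np.diag([1,-1,-1.]))
```

```text
shift tool mm [ 407.2 -118.9  -21.9] turn [-0.002 -0.     0.277]
```

Call:
drive_tool(motion=[[[0,0,0],[0,0,0.1385]],[[0,0,0],[0,0,0.1385]],[[36,-22.6,-2],[0,0,0]],[[36,-22.6,-2],[0,0,0]],[[36,-22.6,-2],[0,0,0]]], gripper=0.9)

```text
time_s: 0.65
position: [0.2795, -0.5325, 0.2282]
tcp_rot: [[1.0, -0.002, -0.0], [-0.002, -1.0, 0.001], [-0.0, -0.001, -1.0]]
force: [0.3, 0.2, -0.2]
opening: 0.901
grasp_force: 0.0
```

Call:
drive_tool(motion=[[[36,-22.6,-2],[0,0,0]],[[36,-22.6,-2],[0,0,0]],[[36,-22.6,-2],[0,0,0]],[[36,-22.6,-2],[0,0,0]],[[36,-22.6,-2],[0,0,0]]])

```text
time_s: 1.15
position: [0.4601, -0.4192, 0.2383]
tcp_rot: [[1.0, -0.0, -0.0], [-0.0, -1.0, 0.0], [-0.0, -0.0, -1.0]]
force: [-0.1, 0.0, 0.1]
opening: 0.898
grasp_force: 0.0
```

Call:
drive_tool(motion=[[[36,-22.6,-2],[0,0,0]],[[36,-22.6,-2],[0,0,0]],[[0,0,0],[0,0,0]],[[0,0,0],[0,0,0]]])

```text
time_s: 1.55
position: [0.5313, -0.3743, 0.242]
tcp_rot: [[1.0, 0.002, -0.001], [0.002, -1.0, 0.0], [-0.001, -0.0, -1.0]]
force: [-0.1, -0.3, 0.0]
opening: 0.902
grasp_force: 0.0
```

```bash
cat >> h.py <<'E'
CAPS={'red':((0,130,60),(8,255,255)),'blue':((108,130,50),(125,255,255)),'yellow':((20,100,70),(35,255,255)),'green':((45,80,30),(90,255,255))}
def caps(name,im,st,z=.114,amin=300):
    for n,(a,b) in CAPS.items():
        for A,c,m in blobs(im,a,b,amin)[1][:2]:
            k=cv2.findContours(m.astype(np.uint8),cv2.RETR_EXTERNAL,cv2.CHAIN_APPROX_NONE)[0][0]
            (u,v),r=cv2.minEnclosingCircle(k)
            print(n,A,np.round((u,v,r),1),np.round(cast('wrist',(u,v),z,st),4), 'centroid',np.round(c,1))
E
python3 - <<'E'
from h import *
st=read_state(); im=capture('wrist'); cv2.imwrite('pics/w1.png',im[:,:,::-1])
print(st['position'],st['tcp_rot'][:,0]); caps('wrist',im,st)
E
```

```text
[ 0.53131248 -0.37425704  0.2420096 ] [ 0.99999665  0.00232903 -0.00112826]
red 656 [300.5 144.2  14.8] [ 0.5701 -0.4165  0.114 ] centroid [300.3 144.6]
blue 615 [294.  212.4  14.9] [ 0.4976 -0.4123  0.114 ] centroid [294.4 212.7]
yellow 3315 [364.5 293.5 146.7] [ 0.3961 -0.4994  0.114 ] centroid [375.1 294. ]
yellow 691 [225.  148.   15.3] [ 0.5662 -0.3404  0.114 ] centroid [225.  147.8]
green 656 [233.4 214.7  15.7] [ 0.4949 -0.3475  0.114 ] centroid [233.7 215.3]
```

View pics/w1.png

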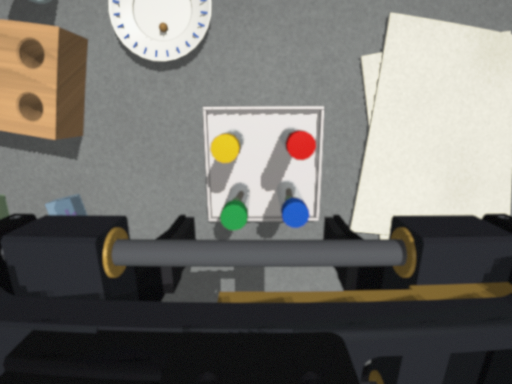

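The wrist view shows the tray with all four caps: yellow (225,148), red (300,144), green (233,215) and blue (294,212). The gripper body fills the picture below row 215. I take the yellow tube first and use it to check the camera's lateral bias.

Call:
drive_tool(motion=[[[35,-34,0],[0,0,0]],[[0,0,44],[0,0,0]],[[0,0,44],[0,0,0]],[[0,0,44],[0,0,0]],[[0,0,44],[0,0,0]]])

```text
time_s: 2.1
position: [0.5644, -0.3427, 0.0652]
tcp_rot: [[1.0, -0.002, -0.0], [-0.002, -1.0, -0.0], [-0.0, 0.0, -1.0]]
force: [0.2, -1.0, 0.1]
opening: 0.9
grasp_force: 0.0
```

Call:
drive_tool(motion=[[[0,0,0],[0,0,0]],[[0,0,0],[0,0,0]],[[0,0,0],[0,0,0]],[[0,0,0],[0,0,0]],[[0,0,0],[0,0,0]]], gripper=0.2)

```text
time_s: 2.6
position: [0.567, -0.3423, 0.0692]
tcp_rot: [[1.0, -0.0, 0.003], [-0.0, -1.0, -0.003], [0.003, 0.003, -1.0]]
force: [-0.4, 0.7, 0.3]
opening: 0.529
grasp_force: 0.0
```

Call:
drive_tool(motion=[[[0,0,0],[0,0,0]],[[0,0,0],[0,0,0]]])

```text
time_s: 2.8
position: [0.5662, -0.3413, 0.0675]
tcp_rot: [[1.0, -0.0, 0.001], [-0.0, -1.0, -0.001], [0.001, 0.001, -1.0]]
force: [-0.6, 2.1, 0.0]
opening: 0.351
grasp_force: 2.7
```

Call:
drive_tool(motion=[[[0,0,0],[0,0,0]],[[0,0,0],[0,0,0]],[[0,0,0],[0,0,0]]], gripper=0.75)

```text
time_s: 3.1
position: [0.5659, -0.3412, 0.0664]
tcp_rot: [[1.0, -0.0, -0.0], [-0.0, -1.0, 0.0], [-0.0, -0.0, -1.0]]
force: [0.6, 0.3, -0.3]
opening: 0.534
grasp_force: 0.0
```

Call:
drive_tool(motion=[[[0,0,-44],[0,0,0]],[[0,0,-44],[0,0,0]],[[0,0,-44],[0,0,0]],[[-35,0,-44],[0,0,0]],[[0,0,0],[0,0,0]]])

```text
time_s: 3.6
position: [0.535, -0.3434, 0.2443]
tcp_rot: [[1.0, -0.001, 0.007], [-0.001, -1.0, -0.008], [0.007, 0.008, -1.0]]
force: [1.1, -0.2, -0.8]
opening: 0.744
grasp_force: 0.0
```

Run:
```python
from h import *
st=read_state(); im=capture('wrist')
print(st['position'],st['tcp_rot'][:,0]); caps('wrist',im,st)
```

```text
[ 0.53503731 -0.34337416  0.24425499] [ 0.99997633 -0.00106949  0.00679687]
red 677 [327.1 148.3  15.5] [ 0.5703 -0.4146  0.114 ] centroid [327.4 148.3]
blue 408 [320.6 214.   14. ] [ 0.4994 -0.4116  0.114 ] centroid [319.6 211.8]
yellow 3520 [344.5 296.5 152.6] [ 0.3954 -0.4462  0.114 ] centroid [355.6 294.3]
yellow 660 [255.1 151.6  14.9] [ 0.5669 -0.341   0.114 ] centroid [255.6 151.9]
green 635 [260.  217.8  15.1] [ 0.4954 -0.3459  0.114 ] centroid [260.4 218.3]
```

Call:
drive_tool(motion=[[[13,-45,8],[0,0,0]],[[13,-45,8],[0,0,0]],[[13,-45,8],[0,0,0]],[[13,-45,8],[0,0,0]],[[13,-45,8],[0,0,0]]])

```text
time_s: 4.15
position: [0.5995, -0.114, 0.1954]
tcp_rot: [[1.0, -0.001, -0.003], [-0.001, -1.0, 0.001], [-0.003, -0.001, -1.0]]
force: [-0.3, -0.0, 0.2]
opening: 0.75
grasp_force: 0.0
```

Call:
drive_tool(motion=[[[-6,-45,13],[0,0,0]],[[0,0,0],[0,0,0]],[[0,0,0],[0,0,0]],[[0,0,0],[0,0,0]],[[0,0,0],[0,0,0]]])

```text
time_s: 4.65
position: [0.5943, -0.0729, 0.1847]
tcp_rot: [[1.0, -0.002, 0.001], [-0.002, -1.0, -0.0], [0.001, 0.0, -1.0]]
force: [-0.9, 0.2, 0.1]
opening: 0.752
grasp_force: 0.0
```

Run:
```python
from h import *
st=read_state(); im=capture('wrist'); cv2.imwrite('pics/w2.png',im[:,:,::-1])
np.save('w2.npy',im); print(st['position'],st['tcp_rot'][:,0])
g=cv2.cvtColor(im,cv2.COLOR_RGB2GRAY)
m=cv2.inRange(g,0,85)
n,l,s,c=cv2.connectedComponentsWithStats(m)
for k in range(1,n):
    if 300<s[k,4]<3000:
        ct=cv2.findContours((l==k).astype(np.uint8),cv2.RETR_EXTERNAL,cv2.CHAIN_APPROX_NONE)[0][0]
        e=cv2.fitEllipse(ct); print(s[k],np.round(e[0],1),np.round(e[1],1),np.round(cast('wrist',e[0],.06,st),4))
```

```text
[ 0.59429792 -0.07286859  0.18466504] [ 9.99997392e-01 -2.18054575e-03  6.79109863e-04]
[ 224   11   67   51 1612] [256.3  39.5] [44.1 64.3] [ 0.7301 -0.0714  0.06  ]
[355  35  73  85 911] [ 583.9 -107.3] [220.1 594.3] [ 0.8992 -0.4061  0.06  ]
[ 188  186  103   27 1134] [234.6 199. ] [ 11.2 150.3] [ 0.5769 -0.048   0.06  ]
```

View pics/w2.png

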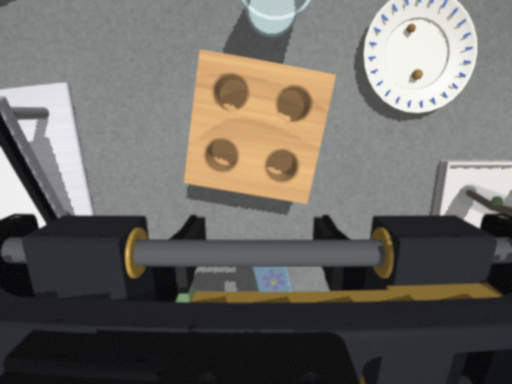

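The picture shows the rack bores at about (231,91), (294,103), (221,154) and (281,165), all empty.

Run:
```python
from h import *
im=np.load('w2.npy'); st=dict(position=np.array([0.59429792,-0.07286859,0.18466504]),tcp_rot=read_state()['tcp_rot'])
g=cv2.GaussianBlur(im[:,:,0],(3,3),0)
for (u,v) in((231,91),(294,103),(221,154),(281,165)):
    pts=[]
    for a in np.linspace(0,2*np.pi,72,endpoint=False):
        rr=np.arange(11,23,.25); x=u+rr*np.cos(a); y=v+rr*np.sin(a)
        p=cv2.remap(g,x[None].astype(np.float32),y[None].astype(np.float32),cv2.INTER_LINEAR)[0].astype(float)
        d=p[6:]-p[:-6]; k=np.argmax(d)+3
        if d.max()>25: pts.append((x[k],y[k]))
    pts=np.array(pts,np.float32); W=np.array([cast('wrist',q,.06,st)[:2] for q in pts])
    keep=np.ones(len(W),bool)
    for _ in range(4):
        A=np.c_[2*W,np.ones(len(W))]; s=np.linalg.lstsq(A[keep],(W**2).sum(1)[keep],rcond=None)[0]
        r=np.sqrt(s[2]+s[:2]@s[:2]); e=abs(np.hypot(*(W-s[:2]).T)-r); keep=e<max(.0008,1.5*np.median(e))
    print((u,v),len(W),keep.sum(),np.round(s[:2],4),round(r,4))
hsv=cv2.cvtColor(im,cv2.COLOR_RGB2HSV); m=cv2.inRange(hsv,(5,70,60),(25,255,255)); m[:,:150]=0;m[215:]=0;m[:,350:]=0
ct=max(cv2.findContours(m,cv2.RETR_EXTERNAL,cv2.CHAIN_APPROX_NONE)[0],key=cv2.contourArea)
q=cv2.approxPolyDP(cv2.convexHull(ct),8,True)[:,0]
for p in q: print(p,np.round(cast('wrist',p.astype(float),.06,st),4))
```

```text
(231, 91) 71 62 [ 0.6838 -0.0466] 0.0167
(294, 103) 71 62 [ 0.6731 -0.1069] 0.0166
(221, 154) 72 72 [ 0.623  -0.0357] 0.0166
(281, 165) 72 72 [ 0.6122 -0.0959] 0.0165
[200  50] [ 0.7214 -0.019   0.06  ]
[335  75] [ 0.699  -0.1458  0.06  ]
[306 203] [ 0.5722 -0.1227  0.06  ]
[184 182] [0.5953 0.0038 0.06  ]
```

Call:
drive_tool(motion=[[[-5,44.7,0],[0,0,0]],[[-5,44.7,0],[0,0,0]],[[-5,44.7,0],[0,0,0]],[[-5,44.7,0],[0,0,0]],[[-4,44.7,0],[0,0,0]]])

```text
time_s: 5.2
position: [0.569, -0.298, 0.1851]
tcp_rot: [[1.0, -0.002, 0.001], [-0.002, -1.0, -0.001], [0.001, 0.001, -1.0]]
force: [-0.9, 0.2, -0.1]
opening: 0.752
grasp_force: 0.0
```

Call:
drive_tool(motion=[[[-4,44.7,0],[0,0,0]],[[0,0,30],[0,0,0]],[[0,0,30],[0,0,0]],[[0,0,30],[0,0,0]],[[0,0,29],[0,0,0]]])

```text
time_s: 5.7
position: [0.5651, -0.3413, 0.0648]
tcp_rot: [[1.0, -0.003, 0.001], [-0.003, -1.0, -0.001], [0.001, 0.001, -1.0]]
force: [-0.2, 0.2, -0.1]
opening: 0.751
grasp_force: 0.0
```

Call:
drive_tool(motion=[[[0,0,0],[0,0,0]],[[0,0,0],[0,0,0]],[[0,0,0],[0,0,0]],[[0,0,0],[0,0,0]],[[0,0,0],[0,0,0]]], gripper=0.2)

```text
time_s: 6.2
position: [0.5665, -0.3401, 0.0674]
tcp_rot: [[1.0, -0.0, 0.002], [-0.0, -1.0, -0.002], [0.002, 0.002, -1.0]]
force: [-0.3, -0.0, 0.4]
opening: 0.382
grasp_force: 0.0
```

Call:
drive_tool(motion=[[[0,0,0],[0,0,0]],[[0,0,0],[0,0,0]],[[0,0,0],[0,0,0]],[[0,0,0],[0,0,0]]])

```text
time_s: 6.6
position: [0.5665, -0.3399, 0.067]
tcp_rot: [[1.0, -0.0, 0.002], [-0.0, -1.0, -0.001], [0.002, 0.001, -1.0]]
force: [-0.9, -0.5, 5.6]
opening: 0.335
grasp_force: 30.0
```

```bash
python3 -c "
from h import *
print(read_state()['position'])
plan((.6838,-.0466,.2),np.diag([1,-1,-1.]))"
```

```text
[ 0.56647755 -0.33991896  0.06704367]
shift tool mm [ 117.5 -293.1 -133.2] turn [ 0.001 -0.002 -0.   ]
```

Call:
drive_tool(motion=[[[0,0,-44.4],[0,0,0]],[[0,0,-44.4],[0,0,0]],[[0,0,-44.4],[0,0,0]],[[16.8,-41.9,0],[0,0,0]],[[16.8,-41.9,0],[0,0,0]]])

```text
time_s: 7.1
position: [0.6002, -0.2565, 0.2009]
tcp_rot: [[1.0, -0.004, 0.004], [-0.004, -1.0, -0.002], [0.004, 0.002, -1.0]]
force: [0.7, 0.6, -0.6]
opening: 0.335
grasp_force: 30.0
```

Call:
drive_tool(motion=[[[16.8,-41.9,0],[0,0,0]],[[16.8,-41.9,0],[0,0,0]],[[16.8,-41.9,0],[0,0,0]],[[16.8,-41.9,0],[0,0,0]],[[16.8,-41.9,0],[0,0,0]]])

```text
time_s: 7.6
position: [0.6833, -0.0442, 0.1983]
tcp_rot: [[1.0, -0.0, -0.001], [-0.0, -1.0, 0.0], [-0.001, -0.0, -1.0]]
force: [0.0, -0.2, -1.3]
opening: 0.339
grasp_force: 30.0
```

Call:
drive_tool(motion=[[[0,0,30],[0,0,0]],[[0,0,25],[0,0,0]],[[0,0,0],[0,0,0]],[[0,0,0],[0,0,0]],[[0,0,0],[0,0,0]]])

```text
time_s: 8.1
position: [0.6844, -0.0469, 0.1453]
tcp_rot: [[1.0, -0.001, 0.003], [-0.001, -1.0, -0.001], [0.003, 0.001, -1.0]]
force: [0.5, -0.1, -0.8]
opening: 0.336
grasp_force: 30.0
```

```bash
python3 -c "
from h import *
print(read_state()['position'])
plan((.6838,-.0466,.077),np.diag([1,-1,-1.]))
cv2.imwrite('pics/w3.png',capture('wrist')[:,:,::-1])"
```

```text
[ 0.6843902  -0.04685179  0.14531539]
shift tool mm [-0.8 -0.3 68.3] turn [ 0.001 -0.003 -0.001]
```

View pics/w3.png

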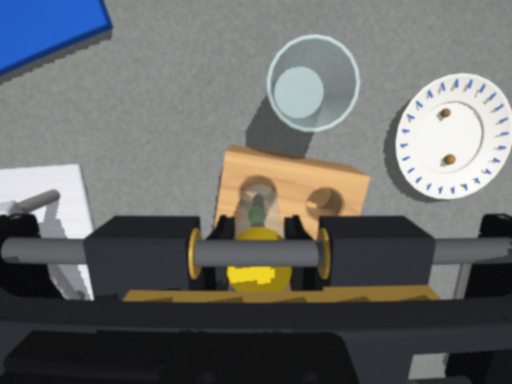

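The tube is held and sits over the far bore, with the beaker clear. I lower it gently.

Call:
drive_tool(motion=[[[-0.6,-0.2,0],[0,-0.002,0]],[[0,0,10],[0,0,0]],[[0,0,10],[0,0,0]],[[0,0,5],[0,0,0]],[[0,0,0],[0,0,0]]])

```text
time_s: 8.65
position: [0.6825, -0.0458, 0.1174]
tcp_rot: [[1.0, -0.0, -0.003], [-0.0, -1.0, 0.001], [-0.003, -0.001, -1.0]]
force: [0.7, 0.8, -1.7]
opening: 0.339
grasp_force: 30.0
```

Call:
drive_tool(motion=[[[0,0,10],[0,0,0]],[[0,0,10],[0,0,0]],[[0,0,10],[0,0,0]],[[0,0,9],[0,0,0]],[[0,0,0],[0,0,0]]])

```text
time_s: 9.15
position: [0.6823, -0.0459, 0.0784]
tcp_rot: [[1.0, -0.0, -0.003], [-0.0, -1.0, 0.0], [-0.003, -0.0, -1.0]]
force: [0.2, 0.2, -1.9]
opening: 0.338
grasp_force: 30.0
```

Call:
drive_tool(motion=[[[0,0,0],[0,0,0]],[[0,0,0],[0,0,0]],[[0,0,0],[0,0,0]],[[0,0,-40],[0,0,0]],[[0,0,-40],[0,0,0]]], gripper=0.55)

```text
time_s: 9.65
position: [0.6815, -0.0458, 0.1593]
tcp_rot: [[1.0, -0.0, -0.006], [-0.0, -1.0, 0.001], [-0.006, -0.001, -1.0]]
force: [1.1, -0.7, 0.5]
opening: 0.547
grasp_force: 0.0
```

Call:
drive_tool(motion=[[[0,0,-40],[0,0,0]],[[-14,46.2,0],[0,0,0]],[[-14,46.2,0],[0,0,0]],[[-14,46.2,0],[0,0,0]],[[-14,46.2,0],[0,0,0]]], gripper=0.75)

```text
time_s: 10.15
position: [0.6262, -0.2322, 0.2007]
tcp_rot: [[1.0, 0.001, -0.001], [0.001, -1.0, -0.0], [-0.001, 0.0, -1.0]]
force: [0.4, 0.0, 1.0]
opening: 0.745
grasp_force: 0.0
```

Call:
drive_tool(motion=[[[-14,46.2,0],[0,0,0]],[[-14,46.2,0],[0,0,0]],[[-14,46.2,0],[0,0,0]],[[-14,46.2,0],[0,0,0]],[[0,0,0],[0,0,0]]])

```text
time_s: 10.65
position: [0.5682, -0.423, 0.2005]
tcp_rot: [[1.0, -0.007, -0.001], [-0.007, -1.0, -0.005], [-0.001, 0.005, -1.0]]
force: [0.0, 1.2, 0.2]
opening: 0.747
grasp_force: 0.0
```

```bash
python3 -c "
from h import *
st=read_state();print(st['position'])
caps('w',capture('wrist'),st)
plan((.5702,-.4156,.067),np.diag([1,-1,-1.]))"
```

```text
[ 0.56821097 -0.42303554  0.20050179]
red 846 [250.5 188.5  17.4] [ 0.5719 -0.4164  0.114 ] centroid [250.2 188.9]
yellow 3459 [345.  297.  153.1] [ 0.4573 -0.5102  0.114 ] centroid [355.  294.4]
yellow 550 [135.5 252.5  24.9] [ 0.5092 -0.3045  0.114 ] centroid [132.9 252.4]
shift tool mm [  1.2  -3.8 133.2] turn [ 0.001  0.002 -0.006]
```

Call:
drive_tool(motion=[[[1.5,-2.5,0],[0,0,0]],[[0,0,44.4],[0,0,0]],[[0,0,44.4],[0,0,0]],[[0,0,44.4],[0,0,0]],[[0,0,0],[0,0,0]]])

```text
time_s: 11.2
position: [0.5686, -0.4063, 0.0596]
tcp_rot: [[1.0, 0.002, -0.014], [0.003, -1.0, 0.012], [-0.014, -0.012, -1.0]]
force: [-0.9, 0.4, -0.5]
opening: 0.749
grasp_force: 0.0
```

Call:
drive_tool(motion=[[[0,0,0],[0,0,0]],[[0,0,0],[0,0,0]],[[0,0,0],[0,0,0]],[[0,0,0],[0,0,0]],[[0,0,0],[0,0,0]]], gripper=0.2)

```text
time_s: 11.7
position: [0.5727, -0.4137, 0.0687]
tcp_rot: [[1.0, -0.0, -0.0], [-0.0, -1.0, -0.002], [-0.0, 0.002, -1.0]]
force: [-0.2, -0.7, 0.4]
opening: 0.378
grasp_force: 0.1
```

Call:
drive_tool(motion=[[[0,0,0],[0,0,0]],[[0,0,0],[0,0,0]],[[0,0,0],[0,0,0]],[[0,0,0],[0,0,0]]])

```text
time_s: 12.1
position: [0.5726, -0.4136, 0.0682]
tcp_rot: [[1.0, -0.0, -0.001], [-0.0, -1.0, -0.001], [-0.001, 0.001, -1.0]]
force: [0.1, -0.1, 5.5]
opening: 0.34
grasp_force: 30.0
```

```bash
python3 -c "
from h import *
print(read_state()['position'])
plan((.6731,-.1069,.2),np.diag([1,-1,-1.]))"
```

```text
[ 0.57256654 -0.41361024  0.06821334]
shift tool mm [ 100.3 -306.6 -132.2] turn [ 0.001  0.001 -0.   ]
```

Call:
drive_tool(motion=[[[0,0,-44],[0,0,0]],[[0,0,-44],[0,0,0]],[[0,0,-44],[0,0,0]],[[14.6,-43.8,0],[0,0,0]],[[14.6,-43.8,0],[0,0,0]]])

```text
time_s: 12.6
position: [0.6021, -0.3267, 0.2008]
tcp_rot: [[1.0, -0.004, 0.001], [-0.004, -1.0, -0.002], [0.002, 0.002, -1.0]]
force: [0.7, 0.2, -1.4]
opening: 0.338
grasp_force: 30.0
```

Call:
drive_tool(motion=[[[14.6,-43.8,0],[0,0,0]],[[14.6,-43.8,0],[0,0,0]],[[14.6,-43.8,0],[0,0,0]],[[14.6,-43.8,0],[0,0,0]],[[14.6,-43.8,0],[0,0,0]]])

```text
time_s: 13.1
position: [0.6745, -0.1046, 0.198]
tcp_rot: [[1.0, -0.0, -0.003], [-0.0, -1.0, 0.0], [-0.003, -0.0, -1.0]]
force: [0.3, -1.0, -0.3]
opening: 0.336
grasp_force: 30.0
```

Call:
drive_tool(motion=[[[0,0,30],[0,0,0]],[[0,0,25],[0,0,0]],[[0,0,0],[0,0,0]],[[0,0,0],[0,0,0]],[[0,0,0],[0,0,0]]])

```text
time_s: 13.6
position: [0.6754, -0.1073, 0.1451]
tcp_rot: [[1.0, -0.001, 0.0], [-0.001, -1.0, -0.001], [0.0, 0.001, -1.0]]
force: [-0.1, -0.7, -1.1]
opening: 0.34
grasp_force: 30.0
```

Call:
drive_tool(motion=[[[0,0,0],[0,0,0]],[[0,0,0],[0,0,0]]])

```text
time_s: 13.8
position: [0.6752, -0.1072, 0.1451]
tcp_rot: [[1.0, -0.001, 0.0], [-0.001, -1.0, -0.001], [0.0, 0.001, -1.0]]
force: [-0.5, -0.7, -0.6]
opening: 0.337
grasp_force: 30.0
```

Call:
drive_tool(motion=[[[0,0,10],[0,0,0]],[[0,0,8],[0,0,0]],[[0,0,7],[0,0,0]],[[0,0,0],[0,0,0]],[[0,0,0],[0,0,0]]])

```text
time_s: 14.3
position: [0.6743, -0.1064, 0.1181]
tcp_rot: [[1.0, -0.0, -0.003], [-0.0, -1.0, 0.0], [-0.003, -0.0, -1.0]]
force: [0.9, 0.3, -1.9]
opening: 0.34
grasp_force: 30.0
```

Call:
drive_tool(motion=[[[0,0,10],[0,0,0]],[[0,0,10],[0,0,0]],[[0,0,10],[0,0,0]],[[0,0,8],[0,0,0]],[[0,0,0],[0,0,0]]])

```text
time_s: 14.8
position: [0.6742, -0.1064, 0.0794]
tcp_rot: [[1.0, -0.0, -0.003], [-0.0, -1.0, 0.0], [-0.003, -0.0, -1.0]]
force: [0.8, 0.8, -1.6]
opening: 0.339
grasp_force: 30.0
```

Call:
drive_tool(motion=[[[0,0,0],[0,0,0]],[[0,0,0],[0,0,0]],[[0,0,0],[0,0,0]],[[0,0,-40],[0,0,0]],[[0,0,-40],[0,0,0]]], gripper=0.55)

```text
time_s: 15.3
position: [0.6732, -0.1061, 0.16]
tcp_rot: [[1.0, -0.0, -0.006], [-0.0, -1.0, 0.001], [-0.006, -0.001, -1.0]]
force: [1.4, 0.0, 0.2]
opening: 0.549
grasp_force: 0.0
```

Call:
drive_tool(motion=[[[0,0,-40],[0,0,0]],[[-27,34.3,0],[0,0,0]],[[-27,34.3,0],[0,0,0]],[[-27,34.3,0],[0,0,0]],[[-27,34.3,0],[0,0,0]]], gripper=0.62)

```text
time_s: 15.8
position: [0.5654, -0.2445, 0.2015]
tcp_rot: [[1.0, 0.001, -0.002], [0.001, -1.0, -0.0], [-0.002, 0.0, -1.0]]
force: [-0.6, 1.1, 0.7]
opening: 0.618
grasp_force: 0.0
```

Call:
drive_tool(motion=[[[-27,34.3,0],[0,0,0]],[[-27,34.3,0],[0,0,0]],[[-27,34.3,0],[0,0,0]],[[0,0,0],[0,0,0]],[[0,0,0],[0,0,0]]])

```text
time_s: 16.3
position: [0.4849, -0.3473, 0.2013]
tcp_rot: [[1.0, -0.003, -0.002], [-0.003, -1.0, 0.0], [-0.002, -0.0, -1.0]]
force: [-0.7, 0.7, -0.2]
opening: 0.623
grasp_force: 0.0
```

Call:
drive_tool(motion=[[[0,0,0],[0,0,0]],[[0,0,0],[0,0,0]]])

```text
time_s: 16.5
position: [0.4863, -0.3453, 0.2011]
tcp_rot: [[1.0, 0.002, -0.002], [0.002, -1.0, 0.0], [-0.002, -0.0, -1.0]]
force: [1.1, 0.0, -0.0]
opening: 0.618
grasp_force: 0.0
```

```bash
python3 -c "
from h import *
st=read_state();print(st['position'])
caps('w',capture('wrist'),st)
plan((.495,-.346,.067),np.diag([1,-1,-1.]))"
```

```text
[ 0.48629978 -0.34527083  0.20110639]
blue 877 [332.7 181.   17.6] [ 0.4967 -0.4116  0.114 ] centroid [333.  181.1]
yellow 3594 [326. 297. 155.] [ 0.3762 -0.4136  0.114 ] centroid [336.1 294.5]
yellow 520 [155.  253.   25.3] [ 0.4252 -0.2454  0.114 ] centroid [151.7 252.9]
green 885 [260.4 184.5  17.7] [ 0.4934 -0.3471  0.114 ] centroid [260.  184.5]
shift tool mm [  8.9   0.8 134.1] turn [-0.     0.002  0.002]
```

Call:
drive_tool(motion=[[[7.4,1.8,0],[0,0,0]],[[0,0,44.4],[0,0,0]],[[0,0,44.4],[0,0,0]],[[0,0,44.4],[0,0,0]],[[0,0,0],[0,0,0]]])

```text
time_s: 17.05
position: [0.4898, -0.3441, 0.0614]
tcp_rot: [[1.0, 0.001, -0.012], [0.001, -1.0, 0.01], [-0.012, -0.01, -1.0]]
force: [-0.4, 1.0, -0.0]
opening: 0.619
grasp_force: 0.0
```

Call:
drive_tool(motion=[[[0,0,0],[0,0,0]],[[0,0,0],[0,0,0]],[[0,0,0],[0,0,0]],[[0,0,0],[0,0,0]],[[0,0,0],[0,0,0]]], gripper=0.2)

```text
time_s: 17.55
position: [0.4939, -0.3494, 0.0703]
tcp_rot: [[1.0, -0.0, 0.001], [-0.0, -1.0, -0.003], [0.001, 0.003, -1.0]]
force: [0.0, 0.8, 8.1]
opening: 0.335
grasp_force: 30.0
```

Call:
drive_tool(motion=[[[0,0,0],[0,0,0]],[[0,0,0],[0,0,0]],[[0,0,0],[0,0,0]],[[0,0,0],[0,0,0]]])

```text
time_s: 17.95
position: [0.4939, -0.3494, 0.0703]
tcp_rot: [[1.0, -0.0, 0.001], [-0.0, -1.0, -0.003], [0.001, 0.003, -1.0]]
force: [-0.0, 0.6, 8.7]
opening: 0.342
grasp_force: 30.0
```

```bash
python3 -c "
from h import *
p=read_state()['position'];print(p)
plan((.623+p[0]-.4934,-.0357,.2),np.diag([1,-1,-1.]))"
```

```text
[ 0.49391465 -0.34939123  0.0702721 ]
shift tool mm [ 129.6 -313.4 -130.5] turn [ 0.003 -0.001 -0.   ]
```

Call:
drive_tool(motion=[[[0,0,-43.5],[0,0,0]],[[0,0,-43.5],[0,0,0]],[[0,0,-43.5],[0,0,0]],[[18.5,-44.8,0],[0.003,0,0]],[[18.5,-44.8,0],[0,0,0]]])

```text
time_s: 18.45
position: [0.531, -0.26, 0.2013]
tcp_rot: [[1.0, -0.004, 0.003], [-0.004, -1.0, -0.0], [0.003, 0.0, -1.0]]
force: [0.8, 0.4, -1.4]
opening: 0.339
grasp_force: 30.0
```

Call:
drive_tool(motion=[[[18.5,-44.8,0],[0,0,0]],[[18.5,-44.8,0],[0,0,0]],[[18.5,-44.8,0],[0,0,0]],[[18.5,-44.8,0],[0,0,0]],[[18.5,-44.8,0],[0,0,0]]])

```text
time_s: 18.95
position: [0.6229, -0.0329, 0.1996]
tcp_rot: [[1.0, -0.0, -0.001], [-0.0, -1.0, 0.003], [-0.001, -0.003, -1.0]]
force: [0.8, -0.9, -0.3]
opening: 0.337
grasp_force: 30.0
```

Call:
drive_tool(motion=[[[0,0,30],[0,0,0]],[[0,0,20],[0,0,0]],[[0,0,0],[0,0,0]],[[0,0,0],[0,0,0]],[[0,0,0],[0,0,0]]])

```text
time_s: 19.45
position: [0.6234, -0.0353, 0.1505]
tcp_rot: [[1.0, -0.001, 0.001], [-0.001, -1.0, 0.002], [0.001, -0.002, -1.0]]
force: [0.2, -0.8, -0.3]
opening: 0.337
grasp_force: 30.0
```

Call:
drive_tool(motion=[[[0,0,0],[0,0,0]],[[0,0,0],[0,0,0]]])

```text
time_s: 19.65
position: [0.623, -0.0352, 0.1501]
tcp_rot: [[1.0, -0.001, 0.0], [-0.001, -1.0, 0.003], [0.0, -0.003, -1.0]]
force: [0.2, 0.3, -1.5]
opening: 0.338
grasp_force: 30.0
```

Target is (0.6235, -0.0357), so only a slight correction is needed before lowering.

Call:
drive_tool(motion=[[[0.8,0.4,10],[-0.003,0,0]],[[0,0,8],[0,0,0]],[[0,0,7],[0,0,0]],[[0,0,3],[0,0,0]],[[0,0,0],[0,0,0]]])

```text
time_s: 20.15
position: [0.6231, -0.0348, 0.12]
tcp_rot: [[1.0, -0.0, -0.003], [-0.0, -1.0, 0.0], [-0.003, -0.0, -1.0]]
force: [0.4, 0.6, -0.2]
opening: 0.336
grasp_force: 30.0
```

Tube bottom is about 0.054, inside the bore. I carry on down and then fetch blue.

Call:
drive_tool(motion=[[[0,0,10],[0,0,0]],[[0,0,10],[0,0,0]],[[0,0,10],[0,0,0]],[[0,0,8],[0,0,0]],[[0,0,0],[0,0,0]]])

```text
time_s: 20.65
position: [0.623, -0.0348, 0.0816]
tcp_rot: [[1.0, -0.0, -0.003], [-0.0, -1.0, 0.001], [-0.003, -0.001, -1.0]]
force: [2.1, 0.6, -1.8]
opening: 0.336
grasp_force: 30.0
```

Call:
drive_tool(motion=[[[0,0,0],[0,0,0]],[[0,0,0],[0,0,0]],[[0,0,0],[0,0,0]],[[0,0,-40],[0,0,0]],[[0,0,-40],[0,0,0]]], gripper=0.55)

```text
time_s: 21.15
position: [0.6218, -0.0348, 0.1625]
tcp_rot: [[1.0, -0.0, -0.006], [-0.0, -1.0, 0.001], [-0.006, -0.001, -1.0]]
force: [0.9, -0.4, -0.1]
opening: 0.541
grasp_force: 0.0
```

Call:
drive_tool(motion=[[[0,0,-40],[0,0,0]],[[-17,46.5,0],[0,0,0]],[[-17,46.5,0],[0,0,0]],[[-17,46.5,0],[0,0,0]],[[-17,46.5,0],[0,0,0]]], gripper=0.65)

```text
time_s: 21.65
position: [0.5543, -0.2223, 0.2037]
tcp_rot: [[1.0, 0.001, -0.002], [0.001, -1.0, -0.0], [-0.002, 0.0, -1.0]]
force: [0.9, -0.2, 0.4]
opening: 0.647
grasp_force: 0.0
```

Call:
drive_tool(motion=[[[-17,46.5,0],[0,0,0]],[[-17,46.5,0],[0,0,0]],[[-17,46.5,0],[0,0,0]],[[-17,46.5,0],[0,0,0]],[[0,0,0],[0,0,0]]])

```text
time_s: 22.15
position: [0.4848, -0.414, 0.2036]
tcp_rot: [[1.0, -0.007, -0.001], [-0.007, -1.0, -0.005], [-0.001, 0.005, -1.0]]
force: [1.0, 0.8, 0.3]
opening: 0.65
grasp_force: 0.0
```

Call:
drive_tool(motion=[[[0,0,0],[0,0,0]],[[0,0,0],[0,0,0]],[[0,0,0],[0,0,0]]])

```text
time_s: 22.45
position: [0.4877, -0.4052, 0.2032]
tcp_rot: [[1.0, 0.002, -0.002], [0.002, -1.0, 0.001], [-0.002, -0.001, -1.0]]
force: [0.3, 1.2, 0.2]
opening: 0.653
grasp_force: 0.0
```

```bash
python3 -c "
from h import *
st=read_state();print(st['position'])
caps('w',capture('wrist'),st)
plan((.4967,-.4116,.067),np.diag([1,-1,-1.]))"
```

```text
[ 0.48773558 -0.40517597  0.20323579]
blue 835 [267.5 182.1  17.3] [ 0.4965 -0.4133  0.114 ] centroid [267.7 182.1]
yellow 3513 [329.  297.  154.1] [ 0.3761 -0.4772  0.114 ] centroid [338.  294.5]
yellow 515 [149.  252.5  24.8] [ 0.4259 -0.2985  0.114 ] centroid [147.2 253.3]
shift tool mm [  9.1   6.4 136.3] turn [-0.     0.002  0.002]
```

Call:
drive_tool(motion=[[[9.2,6,0],[0,0,0]],[[0,0,45],[0,0,0]],[[0,0,45],[0,0,0]],[[0,0,43],[0,0,0]],[[0,0,0],[0,0,0]]])

```text
time_s: 23.0
position: [0.4936, -0.4087, 0.0637]
tcp_rot: [[1.0, 0.001, -0.011], [0.001, -1.0, 0.01], [-0.011, -0.01, -1.0]]
force: [-0.4, 1.5, -0.6]
opening: 0.651
grasp_force: 0.0
```

Call:
drive_tool(motion=[[[0,0,0],[0,0,0]],[[0,0,0],[0,0,0]],[[0,0,0],[0,0,0]],[[0,0,0],[0,0,0]],[[0,0,0],[0,0,0]]], gripper=0.2)

```text
time_s: 23.5
position: [0.4971, -0.4138, 0.0723]
tcp_rot: [[1.0, -0.0, 0.001], [-0.0, -1.0, -0.003], [0.001, 0.003, -1.0]]
force: [-0.4, 0.6, 6.0]
opening: 0.342
grasp_force: 30.0
```

Call:
drive_tool(motion=[[[0,0,0],[0,0,0]],[[0,0,0],[0,0,0]],[[0,0,0],[0,0,0]],[[0,0,0],[0,0,0]]])

```text
time_s: 23.9
position: [0.4971, -0.4139, 0.0723]
tcp_rot: [[1.0, -0.0, 0.0], [-0.0, -1.0, -0.003], [0.0, 0.003, -1.0]]
force: [-0.5, 1.7, 6.8]
opening: 0.34
grasp_force: 30.0
```

```bash
python3 -c "
from h import *
p=read_state()['position'];print(p)
plan((.6122+p[0]-.4965,-.0957,.2),np.diag([1,-1,-1.]))"
```

```text
[ 0.49709897 -0.41386144  0.07232874]
shift tool mm [ 115.7 -317.9 -128.4] turn [ 0.003 -0.    -0.   ]
```

Call:
drive_tool(motion=[[[0,0,-43],[0,0,0]],[[0,0,-43],[0,0,0]],[[0,0,-43],[0,0,0]],[[16.6,-45.4,0],[0,0,0]],[[16.6,-45.4,0],[0,0,0]]])

```text
time_s: 24.4
position: [0.5304, -0.3233, 0.2016]
tcp_rot: [[1.0, -0.004, 0.002], [-0.004, -1.0, -0.003], [0.002, 0.003, -1.0]]
force: [-0.9, -0.0, -2.1]
opening: 0.335
grasp_force: 30.0
```

Call:
drive_tool(motion=[[[16.6,-45.4,0],[0,0,0]],[[16.6,-45.4,0],[0,0,0]],[[16.6,-45.4,0],[0,0,0]],[[16.6,-45.4,0],[0,0,0]],[[16.6,-45.4,0],[0,0,0]]])

```text
time_s: 24.9
position: [0.6129, -0.0933, 0.1992]
tcp_rot: [[1.0, -0.0, -0.002], [-0.0, -1.0, -0.0], [-0.002, 0.0, -1.0]]
force: [1.0, -1.6, -0.8]
opening: 0.336
grasp_force: 30.0
```

Call:
drive_tool(motion=[[[0,0,30],[0,0,0]],[[0,0,20],[0,0,0]],[[0,0,0],[0,0,0]],[[0,0,0],[0,0,0]],[[0,0,0],[0,0,0]]])

```text
time_s: 25.4
position: [0.6135, -0.096, 0.1503]
tcp_rot: [[1.0, -0.001, 0.0], [-0.001, -1.0, -0.001], [0.0, 0.001, -1.0]]
force: [-0.8, -1.3, -0.1]
opening: 0.341
grasp_force: 30.0
```

Call:
drive_tool(motion=[[[0,0,0],[0,0,0]],[[0,0,0],[0,0,0]]])

```text
time_s: 25.6
position: [0.6131, -0.0958, 0.15]
tcp_rot: [[1.0, -0.001, -0.0], [-0.001, -1.0, -0.001], [-0.0, 0.001, -1.0]]
force: [0.7, 1.0, -0.5]
opening: 0.336
grasp_force: 30.0
```

Call:
drive_tool(motion=[[[0,0,10],[0,0,0]],[[0,0,8],[0,0,0]],[[0,0,7],[0,0,0]],[[0,0,1],[0,0,0]],[[0,0,0],[0,0,0]]])

```text
time_s: 26.1
position: [0.6124, -0.0951, 0.1222]
tcp_rot: [[1.0, -0.0, -0.003], [-0.0, -1.0, 0.0], [-0.003, -0.0, -1.0]]
force: [0.8, 0.1, -1.5]
opening: 0.337
grasp_force: 30.0
```

Call:
drive_tool(motion=[[[0,0,10],[0,0,0]],[[0,0,10],[0,0,0]],[[0,0,10],[0,0,0]],[[0,0,7.5],[0,0,0]],[[0,0,0],[0,0,0]]])

```text
time_s: 26.6
position: [0.6123, -0.0951, 0.0841]
tcp_rot: [[1.0, -0.0, -0.003], [-0.0, -1.0, 0.0], [-0.003, -0.0, -1.0]]
force: [0.8, -0.3, -1.3]
opening: 0.339
grasp_force: 30.0
```

Call:
drive_tool(motion=[[[0,0,0],[0,0,0]],[[0,0,0],[0,0,0]],[[0,0,0],[0,0,0]],[[0,0,-40],[0,0,0]],[[0,0,-40],[0,0,0]]], gripper=0.55)

```text
time_s: 27.1
position: [0.6114, -0.0948, 0.1651]
tcp_rot: [[1.0, -0.0, -0.006], [-0.0, -1.0, 0.001], [-0.006, -0.001, -1.0]]
force: [0.0, -0.3, 0.1]
opening: 0.544
grasp_force: 0.0
```

Call:
drive_tool(motion=[[[0,0,-40],[0,0,0]],[[-45,-15,-8],[0,0,0]],[[-45,-15,-8],[0,0,0]],[[-45,-15,-8],[0,0,0]],[[-45,-15,-8],[0,0,0]]], gripper=0.8)

```text
time_s: 27.6
position: [0.4308, -0.0345, 0.2384]
tcp_rot: [[1.0, -0.0, -0.001], [-0.0, -1.0, -0.0], [-0.001, 0.0, -1.0]]
force: [0.2, 0.6, 1.0]
opening: 0.79
grasp_force: 0.0
```

Call:
drive_tool(motion=[[[-25,-15,-8],[0,0,0]],[[0,0,0],[0,0,0]],[[0,0,0],[0,0,0]],[[0,0,0],[0,0,0]],[[0,0,0],[0,0,0]]])

```text
time_s: 28.1
position: [0.4091, -0.0208, 0.2458]
tcp_rot: [[1.0, -0.001, -0.001], [-0.001, -1.0, -0.0], [-0.001, 0.0, -1.0]]
force: [-0.2, 0.2, -0.2]
opening: 0.793
grasp_force: 0.0
```

Run:
```python
from h import *
st=read_state(); print(st['position']); im=capture('wrist'); np.save('w4.npy',im)
t=capture('top'); s=capture('side')
cv2.imwrite('pics/w4.png',im[:,:,::-1])
a=cv2.resize(s[100:384,130:414,::-1],(500,500)); b=cv2.resize(t[20:344,0:324,::-1],(300,300))
o=np.zeros((500,800,3),np.uint8); o[:,:500]=a; o[:300,500:]=b; cv2.imwrite('pics/s4.png',o)
```

```text
[ 0.40911453 -0.02079863  0.24575645]
```

View pics/w4.png

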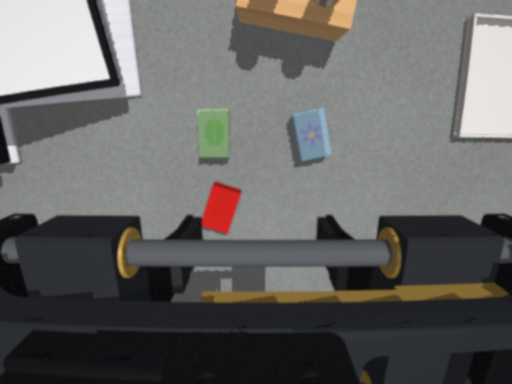

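View pics/s4.png

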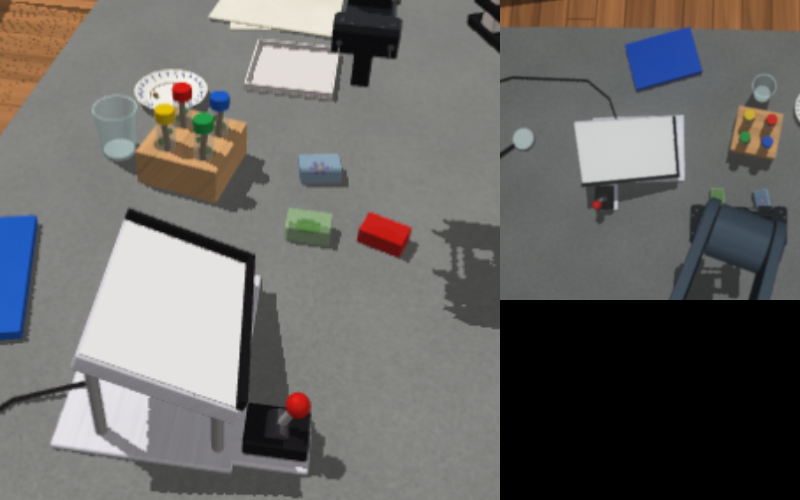

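All four tubes stand in the rack. Green block at (213,133), blue at (311,134), red decoy at (221,207). Still no amber block.

```bash
cat >> h.py <<'E'
BL={'green':((45,50,60),(80,255,255)),'blue':((98,60,80),(115,200,255))}
def block(name,im,st,z=.026,cut=215):
    m=cv2.inRange(cv2.cvtColor(im,cv2.COLOR_RGB2HSV),*map(np.array,BL[name])); m[cut:]=0
    m=cv2.morphologyEx(m,cv2.MORPH_CLOSE,np.ones((9,9),np.uint8))
    ct=max(cv2.findContours(m,cv2.RETR_EXTERNAL,cv2.CHAIN_APPROX_NONE)[0],key=cv2.contourArea)
    b=cv2.boxPoints(cv2.minAreaRect(ct)); W=np.array([cast('wrist',p,z,st)[:2] for p in b])
    e=W-np.roll(W,-1,0); L=np.hypot(*e.T); k=L.argmax(); a=np.degrees(np.arctan2(e[k,1],e[k,0]))
    print(name,'c',np.round(W.mean(0),4),'L',np.round(L[:2],4),'yaw',round((a+90)%180-90,1),np.round(b.mean(0)))
E
python3 - <<'E'
from h import *
im=np.load('w4.npy'); st=read_state()
for n in BL: block(n,im,st)
E
```

```text
green c [0.4514 0.0392] L [0.0404 0.0633] yaw -1.1 [213. 133.]
blue c [ 0.4495 -0.09  ] L [0.0401 0.0624] yaw 12.7 [311. 134.]
```

Call:
drive_tool(motion=[[[21,-30,30],[0,0,0.01]],[[21.5,-30,30],[0,0,0.01]],[[0,0,45],[0,0,0]],[[0,0,45],[0,0,0]],[[0,0,40],[0,0,0]]])

```text
time_s: 28.75
position: [0.4506, 0.0399, 0.0536]
tcp_rot: [[1.0, -0.019, -0.002], [-0.019, -1.0, -0.0], [-0.002, 0.0, -1.0]]
force: [0.8, 0.6, -0.5]
opening: 0.801
grasp_force: 0.0
```

Call:
drive_tool(motion=[[[0,0,0],[0,0,0]],[[0,0,0],[0,0,0]],[[0,0,30],[0,0,0]],[[0,0,16],[0,0,0]],[[0,0,0],[0,0,0]]])

```text
time_s: 29.25
position: [0.4514, 0.0393, 0.011]
tcp_rot: [[1.0, -0.02, 0.0], [-0.02, -1.0, -0.0], [0.0, 0.0, -1.0]]
force: [0.2, 0.5, 0.1]
opening: 0.794
grasp_force: 0.0
```

Call:
drive_tool(motion=[[[0,0,0],[0,0,0]],[[0,0,0],[0,0,0]]])

```text
time_s: 29.45
position: [0.4517, 0.0394, 0.0118]
tcp_rot: [[1.0, -0.02, 0.002], [-0.02, -1.0, -0.001], [0.002, 0.001, -1.0]]
force: [-0.4, -0.7, -0.3]
opening: 0.8
grasp_force: 0.0
```

Call:
drive_tool(motion=[[[0,0,5],[0,0,0]],[[0,0,0],[0,0,0]]])

```text
time_s: 29.65
position: [0.4505, 0.0396, 0.0052]
tcp_rot: [[1.0, -0.02, -0.001], [-0.02, -1.0, -0.0], [-0.001, 0.0, -1.0]]
force: [0.0, -0.4, -0.3]
opening: 0.801
grasp_force: 0.0
```

Call:
drive_tool(motion=[[[0,0,0],[0,0,0]],[[0,0,0],[0,0,0]],[[0,0,0],[0,0,0]],[[0,0,0],[0,0,0]],[[0,0,0],[0,0,0]]], gripper=0.3)

```text
time_s: 30.15
position: [0.4501, 0.0397, 0.0047]
tcp_rot: [[1.0, -0.02, -0.002], [-0.02, -1.0, 0.0], [-0.002, -0.0, -1.0]]
force: [0.1, -0.5, 0.2]
opening: 0.478
grasp_force: 29.9
```

Call:
drive_tool(motion=[[[0,0,0],[0,0,0]],[[0,0,0],[0,0,0]],[[0,0,-40],[0,0,0]],[[0,0,-45],[0,0,0]],[[0,0,-45],[0,0,0]]])

```text
time_s: 30.65
position: [0.4495, 0.0397, 0.1354]
tcp_rot: [[1.0, -0.02, -0.005], [-0.02, -1.0, 0.0], [-0.005, -0.0, -1.0]]
force: [1.6, 0.1, -0.7]
opening: 0.483
grasp_force: 29.9
```

Call:
drive_tool(motion=[[[0,0,-45],[0,0,0]],[[0,0,-45],[0,0,-0.14]],[[0,0,-40],[0,0,-0.14]],[[0,0,0],[0,0,-0.14]],[[0,0,0],[0,0,-0.14]]])

```text
time_s: 31.15
position: [0.451, 0.0396, 0.2663]
tcp_rot: [[0.855, 0.519, 0.001], [0.519, -0.855, -0.001], [0.001, 0.001, -1.0]]
force: [-0.1, -0.3, -2.0]
opening: 0.476
grasp_force: 29.9
```

Call:
drive_tool(motion=[[[0,0,0],[0,0,-0.14]],[[0,0,0],[0,0,-0.14]],[[0,0,0],[0,0,-0.14]],[[0,0,0],[0,0,-0.14]],[[0,0,0],[0,0,-0.14]]])

```text
time_s: 31.65
position: [0.4499, 0.0397, 0.2644]
tcp_rot: [[0.319, 0.948, -0.003], [0.948, -0.319, 0.0], [-0.001, -0.003, -1.0]]
force: [-0.7, 0.4, -1.4]
opening: 0.482
grasp_force: 29.9
```

Call:
drive_tool(motion=[[[0,0,0],[0,0,-0.14]],[[0,0,0],[0,0,-0.14]],[[0,0,0],[0,0,0]],[[0,0,0],[0,0,0]]])

```text
time_s: 32.05
position: [0.4502, 0.0397, 0.2645]
tcp_rot: [[0.054, 0.999, -0.003], [0.999, -0.054, 0.0], [-0.0, -0.003, -1.0]]
force: [-0.8, -0.5, -0.4]
opening: 0.479
grasp_force: 29.9
```

```bash
cat >> h.py <<'E'
d=np.radians
def panel(C=(.519,.156,.045),yaw=2.3):
    px=np.array([np.cos(d(20))*np.cos(d(yaw)),np.cos(d(20))*np.sin(d(yaw)),np.sin(d(20))]); ya=d(yaw+95.2)
    py=np.array([np.cos(d(14))*np.cos(ya),np.cos(d(14))*np.sin(ya),np.sin(d(14))]); py-=px*(px@py); py/=np.linalg.norm(py)
    return np.array(C),np.c_[px,py,np.cross(px,py)]
def place(x,y,z):
    C,P=panel(); return C+P@np.array([x,y,z])/1000, np.c_[P[:,1],P[:,0],-P[:,2]]
E
python3 - <<'E'
from h import *
st=read_state(); print(st['position'],st['joint_positions'])
cv2.imwrite('pics/w5.png',capture('wrist')[:,:,::-1])
p,r=place(51,55,100); print(p); plan(p,r)
print('world shift',p-st['position']); print(r)
E
```

```text
[0.45022477 0.03969203 0.26450845] [-9.16581215e+00  1.36034846e+01  1.02676561e+02 -2.03702022e-02
  6.38775604e+01 -6.06803634e+00]
[0.52792475 0.18378622 0.16654947]
shift tool mm [148.   70.   97.8] turn [-0.337  0.274 -0.138]
world shift [ 0.07769999  0.14409419 -0.09795897]
[[-0.12674779  0.9389356   0.31989832]
 [ 0.96199075  0.03771155  0.27046559]
 [ 0.24188591  0.34202014 -0.90802722]]
```

View pics/w5.png

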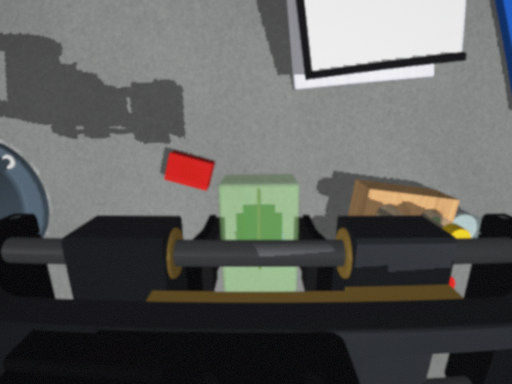

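Block_b is held and its leaf is visible. The light table's low corner shows at about (312,68), bounded by the rims. I use that to check the corner.

Run:
```python
from h import *
im=cv2.imread('pics/w5.png')[:,:,::-1]; st=read_state()
g=im.max(2)
print('row30',g[30,296:325]); print('row45',g[45,296:325]); print('col360',g[50:85,360]); print('col330',g[50:85,330])
for uv in((311,67),(313,68)): print(cast('wrist',uv,.045,st))
C,P=panel()
for q in((0,0,0),(100,0,0),(0,60,0),(0,0,14),(100,0,14)): print(q,proj('wrist',C+P@np.array(q)/1000,st))
```

```text
row30 [148 140 125  93  58  34  28  28  26  31  65 130 197 229 236 236 237 237
 237 237 236 237 237 237 236 237 237 236 237]
row45 [150 149 147 142 122  87  50  33  29  26  29  43  94 163 218 234 237 237
 238 237 237 237 237 237 237 237 237 237 238]
col360 [237 238 236 237 237 237 237 237 238 237 237 236 225 182 116  56  29  27
  30  28  38  75 142 208 235 241 242 242 242 241 240 231 210 173 148]
col330 [238 238 238 237 237 238 237 237 237 238 237 238 238 238 237 234 224 196
 147  87  44  29  28  28  35  73 155 223 240 242 242 242 241 239 231]
[0.52074155 0.16203595 0.045     ]
[0.52322938 0.16073225 0.045     ]
(0, 0, 0) [309.70256074  72.12124765]
(100, 0, 0) [395.93636411  61.37700222]
(0, 60, 0) [304.25634664  19.22084379]
(0, 0, 14) [307.84613995  74.11929331]
(100, 0, 14) [397.0620766   63.16180801]
```

Call:
drive_tool(motion=[[[0,0,0],[-0.084,0.068,-0.035]],[[0,0,0],[-0.084,0.068,-0.035]],[[0,0,0],[-0.084,0.068,-0.035]],[[0,0,0],[-0.085,0.07,-0.034]],[[0,0,0],[0,0,0]]])

```text
time_s: 32.6
position: [0.4484, 0.0391, 0.2636]
tcp_rot: [[-0.121, 0.942, 0.312], [0.963, 0.035, 0.268], [0.242, 0.333, -0.911]]
force: [-0.6, -0.2, -1.5]
opening: 0.479
grasp_force: 29.9
```

Call:
drive_tool(motion=[[[0,0,0],[0,0,0]],[[0,0,0],[0,0,0]]])

```text
time_s: 32.8
position: [0.4513, 0.0397, 0.2651]
tcp_rot: [[-0.127, 0.941, 0.314], [0.963, 0.041, 0.267], [0.239, 0.336, -0.911]]
force: [-0.3, -0.2, -1.1]
opening: 0.481
grasp_force: 29.9
```

```bash
sed -i 's/C=(.519,.156,.045)/C=(.521,.158,.045)/' h.py
python3 - <<'E'
from h import *
st=read_state(); print(st['position'],st['joint_positions'])
for q in((51,55,60),(51,55,10)):
    p,r=place(*q); print(p); plan(p,r)
E
```

```text
[0.45134907 0.03969489 0.26505492] [-24.78112766   7.74095041 116.21954088  29.56419885  49.27792447
 -48.02787849]
[0.54272069 0.19660484 0.13022839]
shift tool mm [107.3  47.1 193.4] turn [-0.007  0.003  0.001]
[0.5587156  0.21012812 0.08482702]
shift tool mm [107.5  47.4 243.4] turn [-0.007  0.003  0.001]
```

Call:
drive_tool(motion=[[[36,16,0],[-0.007,0.003,0]],[[36,16,0],[0,0,0]],[[35.3,15.2,0],[0,0,0]],[[0,0,45],[0,0,0]],[[0,0,45],[0,0,0]]])

```text
time_s: 33.3
position: [0.5126, 0.1719, 0.2266]
tcp_rot: [[-0.133, 0.936, 0.326], [0.962, 0.042, 0.271], [0.24, 0.349, -0.906]]
force: [0.7, 0.3, -1.4]
opening: 0.481
grasp_force: 29.9
```

Call:
drive_tool(motion=[[[0,0,45],[0,0,0]],[[0,0,45],[0,0,0]],[[0,0,13],[0,0,0]],[[0,0,0],[0,0,0]],[[0,0,0],[0,0,0]]])

```text
time_s: 33.8
position: [0.5432, 0.1983, 0.1315]
tcp_rot: [[-0.13, 0.939, 0.319], [0.961, 0.04, 0.272], [0.242, 0.342, -0.908]]
force: [0.4, -0.5, -0.1]
opening: 0.486
grasp_force: 29.9
```

Run:
```python
from h import *
st=read_state(); print(st['position'],st['joint_positions'],st['force'])
p,r=place(51,55,10); plan(p,r)
cv2.imwrite('pics/w6.png',np.hstack([capture('wrist')[:,:,::-1],capture('side')[150:384,130:418,::-1].copy() if 0 else cv2.resize(capture('side')[150:384,130:330,::-1],(288,384))]))
```

```text
[0.5432399  0.19829002 0.13146859] [  0.54319387  29.58352995 111.62850271  40.24672372  24.5925687
 -39.45402579] [ 0.3543465  -0.50622431 -0.08633928]
shift tool mm [-1.9 -1.  50.5] turn [-0.    -0.002  0.003]
```

View pics/w6.png

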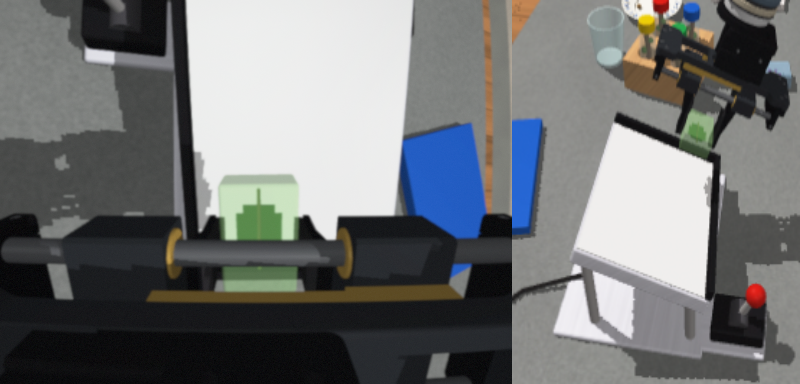

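The wrist view shows block_b over the panel, parallel to the front rim (black line at col 180). I lower it.

Call:
drive_tool(motion=[[[-2,0,20],[0,0,0]],[[0,0,20],[0,0,0]],[[0,0,5],[0,0,0]],[[0,0,0],[0,0,0]],[[0,0,0],[0,0,0]]])

```text
time_s: 34.4
position: [0.5578, 0.2074, 0.0912]
tcp_rot: [[-0.129, 0.938, 0.321], [0.962, 0.039, 0.271], [0.242, 0.344, -0.907]]
force: [-0.9, -0.4, -0.7]
opening: 0.476
grasp_force: 29.9
```

Call:
drive_tool(motion=[[[0,0,2],[0,0,0]],[[0,0,2],[0,0,0]],[[0,0,0],[0,0,0]]])

```text
time_s: 34.7
position: [0.5589, 0.2086, 0.0866]
tcp_rot: [[-0.128, 0.939, 0.32], [0.962, 0.039, 0.271], [0.242, 0.343, -0.908]]
force: [-0.5, 0.1, -0.4]
opening: 0.477
grasp_force: 29.9
```

Call:
drive_tool(motion=[[[0,0,2],[0,0,0]],[[0,0,0],[0,0,0]],[[0,0,0],[0,0,0]]])

```text
time_s: 35.0
position: [0.5594, 0.2092, 0.0845]
tcp_rot: [[-0.128, 0.939, 0.32], [0.962, 0.039, 0.271], [0.242, 0.342, -0.908]]
force: [0.4, 0.4, -0.4]
opening: 0.478
grasp_force: 29.9
```

Run:
```python
from h import *
st=read_state(); print(st['position'],st['force'])
C,P=panel(); print('panel coords',1000*P.T@(st['position']-C))
```

```text
[0.55937624 0.20918465 0.08446434] [ 0.36833512  0.370333   -0.37490291]
panel coords [51.46067317 53.92092438  9.71451297]
```

Call:
drive_tool(motion=[[[0,0,2],[0,0,0]],[[0,0,0],[0,0,0]],[[0,0,0],[0,0,0]]])

```text
time_s: 35.3
position: [0.56, 0.2097, 0.0827]
tcp_rot: [[-0.128, 0.939, 0.32], [0.962, 0.039, 0.271], [0.242, 0.342, -0.908]]
force: [0.2, 1.1, -0.7]
opening: 0.479
grasp_force: 29.9
```

Call:
drive_tool(motion=[[[0,0,1.5],[0,0,0]],[[0,0,0],[0,0,0]],[[0,0,0],[0,0,0]]])

```text
time_s: 35.6
position: [0.5605, 0.2101, 0.0813]
tcp_rot: [[-0.128, 0.939, 0.32], [0.962, 0.039, 0.271], [0.242, 0.342, -0.908]]
force: [-0.7, 0.1, -1.3]
opening: 0.478
grasp_force: 29.9
```

Call:
drive_tool(motion=[[[0,0,1.5],[0,0,0]],[[0,0,0],[0,0,0]],[[0,0,0],[0,0,0]]])

```text
time_s: 35.9
position: [0.561, 0.2105, 0.08]
tcp_rot: [[-0.128, 0.939, 0.32], [0.962, 0.039, 0.271], [0.242, 0.342, -0.908]]
force: [0.0, -0.6, -0.3]
opening: 0.481
grasp_force: 29.9
```

Call:
drive_tool(motion=[[[0,0,0],[0,0,0]],[[0,0,0],[0,0,0]],[[0,0,0],[0,0,0]],[[0,0,0],[0,0,0]]], gripper=0.62)

```text
time_s: 36.3
position: [0.5611, 0.2105, 0.0801]
tcp_rot: [[-0.128, 0.939, 0.32], [0.962, 0.039, 0.271], [0.242, 0.342, -0.908]]
force: [0.3, -0.2, 0.3]
opening: 0.611
grasp_force: 0.1
```

Call:
drive_tool(motion=[[[0,0,-15],[0,0,0]],[[0,0,-25],[0,0,0]],[[0,0,-40],[0,0,0]],[[0,0,-40],[0,0,0]],[[-40,0,0],[0,0,0]]])

```text
time_s: 36.8
position: [0.5283, 0.1413, 0.1848]
tcp_rot: [[-0.136, 0.935, 0.327], [0.961, 0.044, 0.273], [0.241, 0.351, -0.905]]
force: [1.2, -0.3, -0.5]
opening: 0.618
grasp_force: 0.0
```

Call:
drive_tool(motion=[[[-40,0,0],[0,0,0]],[[-40,0,0],[0,0,0]],[[0,0,0],[0,0,0]],[[0,0,0],[0,0,0]]])

```text
time_s: 37.2
position: [0.5381, 0.0618, 0.1598]
tcp_rot: [[-0.126, 0.939, 0.32], [0.962, 0.037, 0.271], [0.243, 0.342, -0.908]]
force: [-0.4, -0.3, 0.1]
opening: 0.619
grasp_force: 0.0
```

Run:
```python
from h import *
st=read_state(); print(st['position'])
cv2.imwrite('pics/w7.png',np.hstack([capture('wrist')[:,:,::-1],cv2.resize(capture('side')[150:384,130:330,::-1],(288,384))]))
C,P=panel()
for q in((0,0,0),(42,0,0),(0,64,0),(42,64,0)): print(q,np.round(proj('wrist',C+P@np.array(q)/1000,st)))
```

```text
[0.53806419 0.06176619 0.15977167]
(0, 0, 0) [207. 116.]
(42, 0, 0) [250. 116.]
(0, 64, 0) [204.  46.]
(42, 64, 0) [249.  45.]
```

View pics/w7.png

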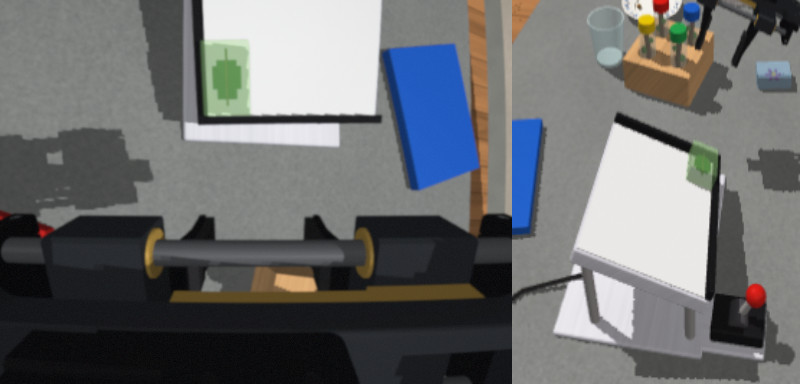

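Block_b lies flush in the low corner, its image spanning (200-250, 40-116) as predicted. Next is block_c.

Call:
drive_tool(motion=[[[0,0,-45],[0,0,0]],[[0,0,-45],[0,0,0]],[[0,0,0],[0,0,0]],[[0,0,0],[0,0,0]]])

```text
time_s: 37.7
position: [0.5092, 0.0392, 0.2427]
tcp_rot: [[-0.131, 0.938, 0.321], [0.962, 0.041, 0.271], [0.241, 0.345, -0.907]]
force: [0.0, 0.6, -0.1]
opening: 0.622
grasp_force: 0.0
```

Run:
```python
from h import *
a=d(12.7); r=np.array([[np.cos(a),np.sin(a),0],[np.sin(a),-np.cos(a),0],[0,0,-1]])
st=read_state(); print(st['position']); plan((.42,-.1,.24),r)
# split: tilt-only first (to tool z down, same heading), then yaw
t=st['tcp_rot']; x=t[:,0].copy(); x[2]=0; x/=np.linalg.norm(x); z=np.array([0,0,-1.]); q=np.c_[x,np.cross(z,x),z]
print('tilt',R.from_matrix(t.T@q).as_rotvec(),'yaw',R.from_matrix(q.T@r).as_rotvec())
```

```text
[0.50916971 0.03924388 0.24267727]
shift tool mm [-122.9  -90.3  -64. ] turn [ 0.113 -0.46   1.415]
tilt [ 0.36115541 -0.24074334 -0.04417582] yaw [0.         0.         1.48411379]
```

Call:
drive_tool(motion=[[[0,0,0],[0.0903,-0.0602,-0.011]],[[0,0,0],[0.0903,-0.0602,-0.011]],[[0,0,0],[0.0903,-0.0602,-0.011]],[[0,0,0],[0.0903,-0.0602,-0.011]],[[0,0,0],[0,0,0.148]]], gripper=0.8)

```text
time_s: 38.2
position: [0.5106, 0.0409, 0.2401]
tcp_rot: [[0.013, 1.0, -0.005], [1.0, -0.013, 0.0], [0.0, -0.005, -1.0]]
force: [0.5, -0.0, 0.3]
opening: 0.796
grasp_force: 0.0
```

Call:
drive_tool(motion=[[[0,0,0],[0,0,0.148]],[[0,0,0],[0,0,0.148]],[[0,0,0],[0,0,0.148]],[[0,0,0],[0,0,0.148]],[[0,0,0],[0,0,0.148]]])

```text
time_s: 38.7
position: [0.5081, 0.0398, 0.2396]
tcp_rot: [[0.688, 0.726, -0.006], [0.726, -0.688, 0.002], [-0.003, -0.006, -1.0]]
force: [-0.1, 1.0, 0.7]
opening: 0.804
grasp_force: 0.0
```

Call:
drive_tool(motion=[[[0,0,0],[0,0,0.148]],[[0,0,0],[0,0,0.148]],[[0,0,0],[0,0,0.148]],[[0,0,0],[0,0,0.148]],[[-29.4,29,0],[0,0,0]]])

```text
time_s: 39.2
position: [0.4884, 0.0066, 0.2401]
tcp_rot: [[0.974, 0.226, -0.002], [0.226, -0.974, 0.003], [-0.002, -0.003, -1.0]]
force: [-0.4, -1.6, 0.1]
opening: 0.8
grasp_force: 0.0
```

Call:
drive_tool(motion=[[[-29.4,29,0],[0,0,0]],[[-29.4,29,0],[0,0,0]],[[-29.4,29,0],[0,0,0]],[[0,0,0],[0,0,0]],[[0,0,0],[0,0,0]]])

```text
time_s: 39.7
position: [0.4198, -0.1004, 0.2406]
tcp_rot: [[0.975, 0.221, -0.004], [0.221, -0.975, 0.003], [-0.004, -0.004, -1.0]]
force: [0.8, -0.1, -0.8]
opening: 0.804
grasp_force: 0.0
```

Run:
```python
from h import *
st=read_state(); print(st['position'],st['tcp_rot'][:,0]); im=capture('wrist')
block('blue',im,st)
m,b=blobs(im[:215],(8,120,60),(24,255,255),150); print('amber-like',[(x[0],np.round(x[1])) for x in b])
```

```text
[ 0.41979496 -0.10037322  0.24059681] [ 0.97526758  0.22099621 -0.00371733]
blue c [ 0.4503 -0.091 ] L [0.037  0.0609] yaw 12.0 [258. 142.]
amber-like []
```

Call:
drive_tool(motion=[[[31.7,-3,30],[0,0,0.008]],[[0,0,48],[0,0,0]],[[0,0,48],[0,0,0]],[[0,0,48],[0,0,0]],[[0,0,0],[0,0,0]]])

```text
time_s: 40.25
position: [0.4457, -0.0869, 0.0607]
tcp_rot: [[0.976, 0.217, -0.019], [0.217, -0.976, 0.009], [-0.016, -0.013, -1.0]]
force: [-0.0, -0.3, 0.2]
opening: 0.795
grasp_force: 0.0
```

Call:
drive_tool(motion=[[[0,0,0],[0,0,0]],[[0,0,30],[0,0,0]],[[0,0,22],[0,0,0]],[[0,0,0],[0,0,0]],[[0,0,0],[0,0,0]]])

```text
time_s: 40.75
position: [0.452, -0.0913, 0.0184]
tcp_rot: [[0.977, 0.215, 0.002], [0.215, -0.977, -0.001], [0.002, 0.002, -1.0]]
force: [-0.5, -0.4, 0.5]
opening: 0.797
grasp_force: 0.0
```

Call:
drive_tool(motion=[[[0,0,0],[0,0,0]],[[0,0,0],[0,0,0]]])

```text
time_s: 40.95
position: [0.4513, -0.0914, 0.0176]
tcp_rot: [[0.977, 0.214, 0.001], [0.214, -0.977, -0.001], [0.001, 0.001, -1.0]]
force: [0.4, 0.3, -0.0]
opening: 0.799
grasp_force: 0.0
```

Call:
drive_tool(motion=[[[0,0,12.5],[0,0,0]],[[0,0,0],[0,0,0]],[[0,0,0],[0,0,0]]])

```text
time_s: 41.25
position: [0.4501, -0.091, 0.0037]
tcp_rot: [[0.977, 0.214, -0.002], [0.214, -0.977, 0.001], [-0.002, -0.001, -1.0]]
force: [-0.4, -0.6, 0.6]
opening: 0.801
grasp_force: 0.0
```

Call:
drive_tool(motion=[[[0,0,0],[0,0,0]],[[0,0,0],[0,0,0]],[[0,0,0],[0,0,0]],[[0,0,0],[0,0,0]],[[0,0,0],[0,0,0]]], gripper=0.3)

```text
time_s: 41.75
position: [0.45, -0.0909, 0.0032]
tcp_rot: [[0.977, 0.214, -0.002], [0.214, -0.977, 0.001], [-0.002, -0.001, -1.0]]
force: [-1.0, 0.0, 1.2]
opening: 0.48
grasp_force: 30.0
```

Call:
drive_tool(motion=[[[0,0,0],[0,0,0]],[[0,0,0],[0,0,0]],[[0,0,-40],[0,0,0]],[[0,0,-45],[0,0,0]],[[0,0,-45],[0,0,0]]])

```text
time_s: 42.25
position: [0.4494, -0.0906, 0.1337]
tcp_rot: [[0.977, 0.214, -0.005], [0.214, -0.977, 0.002], [-0.005, -0.003, -1.0]]
force: [0.5, -0.7, -1.3]
opening: 0.482
grasp_force: 30.0
```

Call:
drive_tool(motion=[[[0,0,-45],[0,0,0]],[[0,0,-45],[0,0,-0.147]],[[0,0,-45],[0,0,-0.147]],[[0,0,0],[0,0,-0.147]],[[0,0,0],[0,0,-0.147]]])

```text
time_s: 42.75
position: [0.451, -0.0912, 0.2698]
tcp_rot: [[0.689, 0.724, 0.001], [0.724, -0.689, -0.001], [0.0, 0.001, -1.0]]
force: [-0.4, 0.1, -1.5]
opening: 0.479
grasp_force: 30.0
```

Call:
drive_tool(motion=[[[0,0,0],[0,0,-0.147]],[[0,0,0],[0,0,-0.147]],[[0,0,0],[0,0,-0.147]],[[0,0,0],[0,0,-0.147]],[[0,0,0],[0,0,-0.147]]])

```text
time_s: 43.25
position: [0.4499, -0.0907, 0.2676]
tcp_rot: [[0.026, 1.0, -0.004], [1.0, -0.026, 0.002], [0.002, -0.004, -1.0]]
force: [0.2, -0.3, -1.6]
opening: 0.481
grasp_force: 30.0
```

Call:
drive_tool(motion=[[[0,0,0],[0,0,-0.147]],[[0,0,0],[0,0,0]],[[0,0,0],[0,0,0]]])

```text
time_s: 43.55
position: [0.4502, -0.0909, 0.2678]
tcp_rot: [[-0.112, 0.994, -0.003], [0.994, 0.112, 0.001], [0.002, -0.003, -1.0]]
force: [-0.1, 1.2, -0.8]
opening: 0.479
grasp_force: 30.0
```

Run:
```python
from h import *
st=read_state(); print(st['position'],st['joint_positions'])
p,r=place(51,115,60); print(p); plan(p,r)
```

```text
[ 0.4502479  -0.09090517  0.26781811] [-2.53892268e+01  1.40026006e+01  1.01466006e+02 -1.54544679e-02
  6.47392210e+01 -3.17970208e+01]
[0.53511582 0.25432429 0.14474154]
shift tool mm [333.4 123.3 123.2] turn [-0.359  0.243  0.025]
```

Call:
drive_tool(motion=[[[40,0,0],[0,0,0]],[[40,0,0],[0,0,0]],[[40,0,0],[0,0,0]],[[40,0,0],[0,0,0]],[[40,0,0],[0,0,0]]])

```text
time_s: 44.05
position: [0.4272, 0.109, 0.2684]
tcp_rot: [[-0.112, 0.994, -0.002], [0.994, 0.112, 0.001], [0.001, -0.002, -1.0]]
force: [0.3, -0.5, -1.3]
opening: 0.481
grasp_force: 30.0
```

Call:
drive_tool(motion=[[[0,0,0],[-0.09,0.061,0.006]],[[0,0,0],[-0.09,0.061,0.006]],[[0,0,0],[-0.09,0.061,0.006]],[[0,0,0],[-0.09,0.061,0.006]],[[0,0,0],[0,0,0]]])

```text
time_s: 44.55
position: [0.4246, 0.1072, 0.267]
tcp_rot: [[-0.125, 0.94, 0.317], [0.962, 0.036, 0.272], [0.245, 0.339, -0.908]]
force: [-0.7, 0.4, -0.5]
opening: 0.477
grasp_force: 30.0
```

Call:
drive_tool(motion=[[[0,0,0],[0,0,0]],[[0,0,0],[0,0,0]],[[0,0,0],[0,0,0]]])

```text
time_s: 44.85
position: [0.4287, 0.1077, 0.2688]
tcp_rot: [[-0.132, 0.938, 0.321], [0.962, 0.042, 0.271], [0.241, 0.344, -0.908]]
force: [-0.2, -0.1, -1.2]
opening: 0.48
grasp_force: 30.0
```

Run:
```python
from h import *
st=read_state(); print(st['position'],st['joint_positions'])
p,r=place(51,115,60); print(p); plan(p,r)
```

```text
[0.42874806 0.10772355 0.26883337] [-15.25287831   5.06865557 118.98217722  29.2260973   45.14308706
 -39.37274297]
[0.53511582 0.25432429 0.14474154]
shift tool mm [ 97.1  63.3 186.5] turn [ 0.001 -0.001  0.005]
```

Call:
drive_tool(motion=[[[33,21.2,0],[0,0,0.005]],[[32,21.2,0],[0,0,0]],[[32,21,0],[0,0,0]],[[0,0,45],[0,0,0]],[[0,0,45],[0,0,0]]])

```text
time_s: 45.35
position: [0.5063, 0.2301, 0.2335]
tcp_rot: [[-0.13, 0.936, 0.326], [0.961, 0.039, 0.273], [0.243, 0.349, -0.905]]
force: [0.0, -0.2, -1.6]
opening: 0.476
grasp_force: 30.0
```

Call:
drive_tool(motion=[[[0,0,45],[0,0,0]],[[0,0,40],[0,0,0]],[[0,0,10],[0,0,0]],[[0,0,0],[0,0,0]],[[0,0,0],[0,0,0]]])

```text
time_s: 45.85
position: [0.5345, 0.2538, 0.1469]
tcp_rot: [[-0.127, 0.938, 0.321], [0.962, 0.037, 0.272], [0.244, 0.344, -0.907]]
force: [-0.1, 0.0, -1.0]
opening: 0.481
grasp_force: 30.0
```

Call:
drive_tool(motion=[[[0,0,0],[0,0,0]],[[0,0,0],[0,0,0]]])

```text
time_s: 46.05
position: [0.5348, 0.2534, 0.1479]
tcp_rot: [[-0.126, 0.938, 0.324], [0.962, 0.036, 0.272], [0.244, 0.346, -0.906]]
force: [-0.2, 0.2, -1.2]
opening: 0.477
grasp_force: 30.0
```

Run:
```python
from h import *
st=read_state(); print(st['position'],st['force'])
C,P=panel(); print('panel coords',1000*P.T@(st['position']-C))
p,r=place(51,115,6); plan(p,r)
```

```text
[0.53475685 0.25335407 0.1478734 ] [-0.2047464   0.2216412  -1.24254526]
panel coords [ 51.69751784 114.8697097   63.2210624 ]
shift tool mm [ 0.  -0.9 57.2] turn [ 0.004 -0.001 -0.001]
```

Call:
drive_tool(motion=[[[0,-0.5,20],[0.003,0,0]],[[0,0,20],[0,0,0]],[[0,0,10],[0,0,0]],[[0,0,5],[0,0,0]],[[0,0,0],[0,0,0]]])

```text
time_s: 46.55
position: [0.5512, 0.2684, 0.0958]
tcp_rot: [[-0.126, 0.94, 0.318], [0.962, 0.037, 0.272], [0.244, 0.34, -0.908]]
force: [0.0, 0.4, -1.3]
opening: 0.48
grasp_force: 30.0
```

Call:
drive_tool(motion=[[[0,0,2],[0,0,0]],[[0,0,1],[0,0,0]],[[0,0,0],[0,0,0]],[[0,0,0],[0,0,0]]])

```text
time_s: 46.95
position: [0.5522, 0.2692, 0.0933]
tcp_rot: [[-0.126, 0.94, 0.318], [0.962, 0.037, 0.272], [0.243, 0.34, -0.908]]
force: [-0.2, 0.2, -1.1]
opening: 0.475
grasp_force: 30.0
```

Run:
```python
from h import *
st=read_state(); print(st['position'],st['force'])
C,P=panel(); print('panel coords',1000*P.T@(st['position']-C))
```

```text
[0.55216462 0.26922159 0.09326234] [-0.17911956  0.16544454 -1.11972799]
panel coords [ 49.96259723 114.71807469   3.77239439]
```

Call:
drive_tool(motion=[[[0,0,0],[0,0,0]],[[0,0,0],[0,0,0]],[[0,0,0],[0,0,0]],[[0,0,0],[0,0,0]]], gripper=0.62)

```text
time_s: 47.35
position: [0.5522, 0.2692, 0.093]
tcp_rot: [[-0.126, 0.94, 0.318], [0.962, 0.037, 0.272], [0.243, 0.34, -0.908]]
force: [0.2, -0.6, 0.1]
opening: 0.616
grasp_force: 0.1
```

Call:
drive_tool(motion=[[[0,0,-15],[0,0,0]],[[0,0,-25],[0,0,0]],[[0,0,-40],[0,0,0]],[[0,0,-40],[0,0,0]],[[-45,0,0],[0,0,0]]])

```text
time_s: 47.85
position: [0.5209, 0.1958, 0.197]
tcp_rot: [[-0.134, 0.936, 0.326], [0.961, 0.042, 0.274], [0.243, 0.35, -0.905]]
force: [1.1, -0.3, -0.3]
opening: 0.619
grasp_force: 0.0
```

Call:
drive_tool(motion=[[[-45,0,0],[0,0,0]],[[-45,0,0],[0,0,0]],[[-45,0,0],[0,0,0]],[[0,0,0],[0,0,0]],[[0,0,0],[0,0,0]]])

```text
time_s: 48.35
position: [0.5369, 0.0623, 0.1579]
tcp_rot: [[-0.123, 0.94, 0.318], [0.962, 0.034, 0.271], [0.244, 0.339, -0.909]]
force: [0.2, 0.1, -0.4]
opening: 0.62
grasp_force: 0.0
```

Call:
drive_tool(motion=[[[0,0,0],[0,0,0]],[[0,0,0],[0,0,0]]])

```text
time_s: 48.55
position: [0.5361, 0.0651, 0.1584]
tcp_rot: [[-0.128, 0.94, 0.317], [0.961, 0.039, 0.273], [0.244, 0.34, -0.908]]
force: [0.0, 0.3, 0.2]
opening: 0.62
grasp_force: 0.0
```

Run:
```python
from h import *
st=read_state(); print(st['position'],st['joint_positions'])
w=capture('wrist'); s=capture('side'); t=capture('top')
cv2.imwrite('pics/w8.png',np.hstack([w[:,:,::-1],cv2.resize(s[100:384,130:343,::-1],(288,384))]))
C,P=panel()
for q in((0,0,0),(42,64,0),(0,128,0),(42,128,0)): print(q,np.round(proj('wrist',C+P@np.array(q)/1000,st)))
def ray(n,uv): 
    i,f,r,o=cam(n); a=cast(n,uv,0); v=a-o; return o,v/np.linalg.norm(v)
rs=[]
for n,im in(('top',t),('side',s)):
    for A,c,m in blobs(im,(0,150,80),(6,255,255),30)[1][:5]:
        print(n,A,np.round(c,1)); 
        if A<400: rs.append((n,c))
np.save('t8.npy',t)
```

```text
[0.53613584 0.06507287 0.15840206] [-16.98917001  25.41066372 113.23248579  39.23055154  33.94930754
 -53.59721028]
(0, 0, 0) [210. 119.]
(42, 64, 0) [252.  49.]
(0, 128, 0) [205. -26.]
(42, 128, 0) [252. -27.]
top 110 [293.  148.7]
top 72 [104.3 240.9]
side 477 [347.6 232.8]
side 161 [298.8 329.9]
side 102 [232.9 151.9]
```

View pics/w8.png

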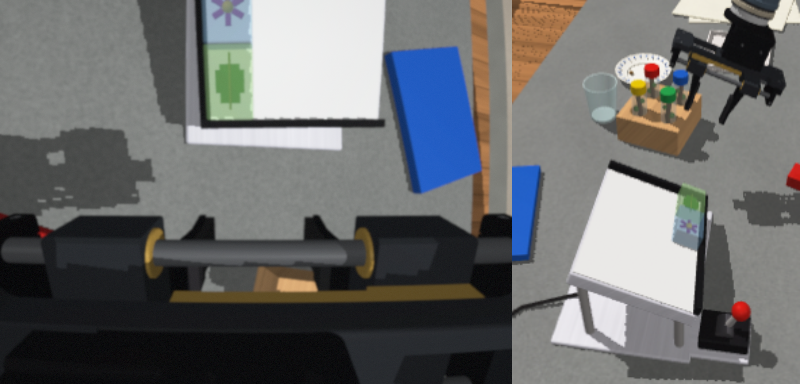

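Both blocks lie in one closed row from the low corner: green at (228,85), blue touching it above at (230,20). Next is the lever ball, top (104,241), side (299,330).

Run:
```python
from h import *
def ray(n,uv):
    i,f,r,o=cam(n); v=cast(n,uv,0)-o; return o,v/np.linalg.norm(v)
(o1,v1),(o2,v2)=ray('top',(104.3,240.9)),ray('side',(298.8,329.9))
s=np.linalg.lstsq(np.c_[v1,-v2],o2-o1,rcond=None)[0]; a,b=o1+s[0]*v1,o2+s[1]*v2; print(a,b)
t=np.load('t8.npy'); m,bl=blobs(t,(9,110,60),(25,255,255),40)
for x in bl[:8]: print(x[0],np.round(x[1]),np.round(cast('top',x[1],.02),2)[:2])
st=read_state(); t_=st['tcp_rot']; x=t_[:,0].copy(); x[2]=0; x/=np.linalg.norm(x); z=np.array([0,0,-1.]); q=np.c_[x,np.cross(z,x),z]
print('tilt',R.from_matrix(t_.T@q).as_rotvec())
```

```text
[0.43082864 0.37198576 0.07679778] [0.42797946 0.37181226 0.07685218]
26614 [267.  26.] [ 1.05 -0.03]
1631 [275. 163.] [ 0.65 -0.06]
tilt [ 0.35627772 -0.24313962 -0.04400413]
```

Call:
drive_tool(motion=[[[0,0,-45],[0,0,0]],[[0,0,-45],[0.089,-0.061,-0.011]],[[0,0,0],[0.089,-0.061,-0.011]],[[0,0,0],[0.089,-0.061,-0.011]],[[0,0,0],[0.089,-0.061,-0.011]]], gripper=0)

```text
time_s: 49.2
position: [0.5093, 0.0407, 0.2389]
tcp_rot: [[-0.132, 0.991, 0.005], [0.991, 0.132, 0.001], [0.001, 0.005, -1.0]]
force: [-0.8, -0.5, -0.3]
opening: 0.253
grasp_force: 0.0
```

Call:
drive_tool(motion=[[[0,0,0],[0,0,-0.149]],[[0,0,0],[0,0,-0.149]],[[0,0,0],[0,0,-0.149]],[[0,0,0],[0,0,-0.149]],[[0,0,0],[0,0,-0.149]]])

```text
time_s: 49.7
position: [0.5088, 0.0413, 0.2375]
tcp_rot: [[-0.773, 0.634, 0.005], [0.634, 0.773, 0.005], [-0.0, 0.007, -1.0]]
force: [0.3, 0.0, 0.1]
opening: 0.006
grasp_force: 0.0
```

Call:
drive_tool(motion=[[[0,0,0],[0,0,-0.149]],[[0,0,0],[0,0,-0.149]],[[0,0,0],[0,0,-0.149]],[[0,0,0],[0,0,-0.149]],[[0,0,0],[0,0,-0.149]]])

```text
time_s: 50.2
position: [0.5088, 0.0413, 0.2375]
tcp_rot: [[-0.998, -0.058, 0.005], [-0.058, 0.998, 0.005], [-0.005, 0.005, -1.0]]
force: [-0.3, 0.8, -0.7]
opening: 0.002
grasp_force: 0.0
```

Run:
```python
from h import *
st=read_state(); print(st['position'],st['joint_positions'],st['tcp_rot'])
plan((.39,.25,.22)); plan((.385,.368,.22))
```

```text
[0.5088029  0.04127658 0.23747565] [  -8.13468856   20.18459829   97.52650635    0.39432775   62.05678497
 -101.63054142] [[-0.99831731 -0.05778181  0.00488026]
 [-0.05775512  0.99831594  0.0054441 ]
 [-0.00518661  0.00515307 -0.99997327]]
shift tool mm [106.6 215.1  18. ] 
shift tool mm [104.8 333.2  18.6]
```

Call:
drive_tool(motion=[[[21.3,43,3.6],[0,0,0]],[[21.3,43,3.6],[0,0,0]],[[21.3,43,3.6],[0,0,0]],[[21.3,43,3.6],[0,0,0]],[[21.3,43,3.6],[0,0,0]]])

```text
time_s: 50.7
position: [0.3905, 0.2518, 0.2201]
tcp_rot: [[-0.999, -0.051, 0.006], [-0.051, 0.999, 0.006], [-0.006, 0.005, -1.0]]
force: [0.4, 0.4, 1.0]
opening: 0.007
grasp_force: 0.0
```

Call:
drive_tool(motion=[[[0,39,0],[0,0,0]],[[0,39,0],[0,0,0]],[[0,39,0],[0,0,0]],[[0,0,0],[0,0,0]],[[0,0,0],[0,0,0]]])

```text
time_s: 51.2
position: [0.385, 0.3675, 0.2203]
tcp_rot: [[-0.999, -0.054, 0.004], [-0.054, 0.999, 0.005], [-0.005, 0.004, -1.0]]
force: [-0.1, 0.1, 0.1]
opening: 0.005
grasp_force: 0.0
```

Run:
```python
from h import *
st=read_state(); print(st['position'],st['joint_positions'])
plan((.388,.369,.068),np.array([[-.998,-.058,0],[-.058,.998,0],[0,0,-1]]))
for n in('top','side'):
    for A,c,m in blobs(capture(n),(0,150,80),(6,255,255),15)[1][:5]: print(n,A,np.round(c,1))
```

```text
[0.38502645 0.36746638 0.22030816] [ 31.57353565  23.11405638  95.79433777   0.10169163  60.74056526
 -61.54763857]
shift tool mm [ -2.3   0.7 152.3] turn [ 0.004  0.005 -0.004]
top 352 [235.3 274.3]
top 110 [293.1 148.8]
top 72 [104.3 240.9]
side 162 [298.8 329.9]
side 102 [232.9 151.9]
side 39 [509.4 101.1]
side 28 [341.5   3. ]
```

Call:
drive_tool(motion=[[[0,1,40],[0,0,0]],[[0,0,40],[0,0,0]],[[0,0,40],[0,0,0]],[[0,0,31],[0,0,0]],[[0,0,0],[0,0,0]]])

```text
time_s: 51.8
position: [0.3844, 0.3654, 0.0661]
tcp_rot: [[-0.999, -0.048, -0.003], [-0.048, 0.999, 0.0], [0.003, 0.0, -1.0]]
force: [-1.1, -0.9, -0.8]
opening: 0.004
grasp_force: 0.0
```

Call:
drive_tool(motion=[[[0,0,0],[0.004,0.004,0]],[[0,0,0],[0,0,0]],[[0,0,0],[0,0,0]]])

```text
time_s: 52.1
position: [0.3882, 0.3691, 0.0715]
tcp_rot: [[-0.999, -0.05, 0.005], [-0.05, 0.999, 0.003], [-0.005, 0.003, -1.0]]
force: [-0.6, 0.1, -0.6]
opening: 0.002
grasp_force: 0.0
```

Call:
drive_tool(motion=[[[-8,0,0],[0,0,0]],[[-8,0,0],[0,0,0]],[[-8,0,0],[0,0,0]],[[0,0,0],[0,0,0]]])

```text
time_s: 52.5
position: [0.4123, 0.37, 0.0699]
tcp_rot: [[-0.999, -0.05, 0.002], [-0.05, 0.999, 0.002], [-0.003, 0.002, -1.0]]
force: [-0.9, 0.1, -0.0]
opening: 0.01
grasp_force: 0.1
```

Call:
drive_tool(motion=[[[-8,0,0],[0,0,0]],[[-8,0,0],[0,0,0]],[[-8,0,0],[0,0,0]],[[0,0,0],[0,0,0]]])

```text
time_s: 52.9
position: [0.4371, 0.3712, 0.0696]
tcp_rot: [[-0.999, -0.05, 0.004], [-0.05, 0.999, 0.002], [-0.004, 0.002, -1.0]]
force: [-0.3, 0.2, 0.8]
opening: 0.003
grasp_force: 0.0
```

Call:
drive_tool(motion=[[[-6,0,0],[0,0,0]],[[-6,0,0],[0,0,0]],[[0,0,0],[0,0,0]]])

```text
time_s: 53.2
position: [0.4477, 0.3716, 0.0694]
tcp_rot: [[-0.999, -0.05, 0.002], [-0.05, 0.999, 0.001], [-0.002, 0.001, -1.0]]
force: [-0.2, -0.7, -0.6]
opening: 0.006
grasp_force: 0.1
```

Run:
```python
from h import *
print(read_state()['force'])
for n in('top','side'):
    for A,c,m in blobs(capture(n),(0,150,80),(6,255,255),15)[1][:5]: print(n,A,np.round(c,1))
```

```text
[-0.15894793 -0.65280964 -0.63713709]
top 351 [235.4 274.3]
top 111 [293.  148.8]
side 290 [352.2 235.2]
side 102 [232.9 151.9]
side 30 [509.7 100.4]
side 28 [341.5   3. ]
```

Call:
drive_tool(motion=[[[-4,0,0],[0,0,0]],[[-4,0,0],[0,0,0]],[[0,0,0],[0,0,0]]])

```text
time_s: 53.6
position: [0.4502, 0.3713, 0.0692]
tcp_rot: [[-0.999, -0.049, -0.009], [-0.049, 0.999, -0.001], [0.009, -0.001, -1.0]]
force: [-7.6, 1.6, 4.7]
opening: 0.003
grasp_force: 4.4
```

Call:
drive_tool(motion=[[[-3,0,0],[0,0,0]],[[0,0,0],[0,0,0]],[[0,0,0],[0,0,0]]])

```text
time_s: 53.9
position: [0.4504, 0.3713, 0.0692]
tcp_rot: [[-0.999, -0.05, -0.013], [-0.05, 0.999, -0.002], [0.013, -0.002, -1.0]]
force: [-14.1, 1.8, 6.2]
opening: 0.003
grasp_force: 6.6
```

Run:
```python
from h import *
print(read_state()['force'])
s=capture('side');cv2.imwrite('pics/s9.png',cv2.resize(s[230:384,200:405,::-1],(800,600),interpolation=cv2.INTER_CUBIC))
```

```text
[-14.13544092   1.84276782   6.17411168]
```

View pics/s9.png

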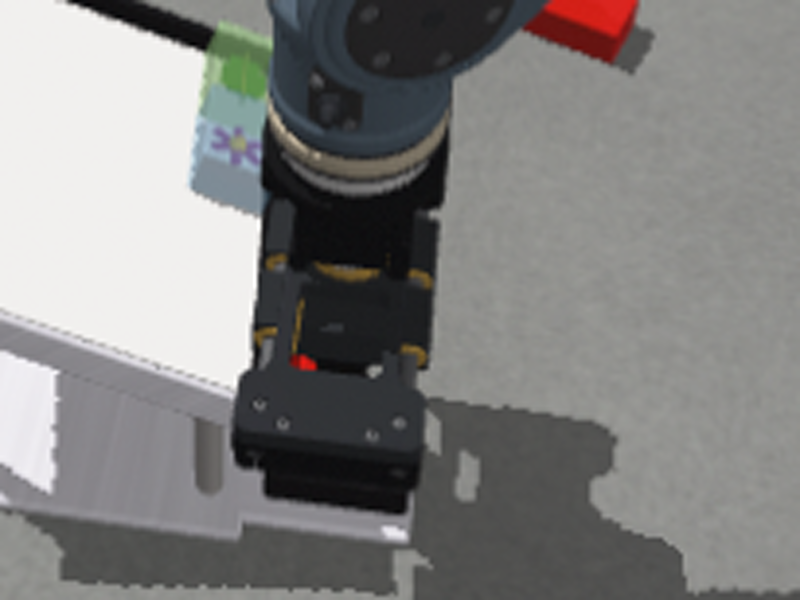

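The push met a firm stop at x 0.450 with 14 N. The crop shows the ball (300,365) behind the gripper and the blocks undisturbed. I back off and check the ball.

Call:
drive_tool(motion=[[[15,0,0],[0,0,0]],[[30,0,0],[0,0,0]],[[40,0,-20],[0,0,0]],[[0,0,-45],[0,0,0]],[[0,0,-45],[0,0,0]]])

```text
time_s: 54.45
position: [0.371, 0.3672, 0.18]
tcp_rot: [[-0.999, -0.052, -0.001], [-0.052, 0.999, -0.001], [0.001, -0.001, -1.0]]
force: [1.7, 0.3, 0.8]
opening: 0.002
grasp_force: 0.0
```

Call:
drive_tool(motion=[[[0,-45,-20],[0,0,0]],[[0,-45,-20],[0,0,0]],[[0,-45,0],[0,0,0]],[[0,-45,0],[0,0,0]],[[0,-45,0],[0,0,0]]])

```text
time_s: 54.95
position: [0.3848, 0.1413, 0.2201]
tcp_rot: [[-0.999, -0.051, 0.004], [-0.051, 0.999, 0.001], [-0.005, 0.001, -1.0]]
force: [0.4, 0.5, 0.3]
opening: 0.003
grasp_force: 0.0
```

Call:
drive_tool(motion=[[[0,0,0],[0,0,0]],[[0,0,0],[0,0,0]]])

```text
time_s: 55.15
position: [0.3848, 0.1421, 0.2197]
tcp_rot: [[-0.999, -0.047, 0.003], [-0.047, 0.999, 0.002], [-0.003, 0.001, -1.0]]
force: [0.0, -0.2, -0.3]
opening: 0.002
grasp_force: 0.0
```

Run:
```python
from h import *
def ray(n,uv):
    v=cast(n,uv,0)-cam(n)[3]; return cam(n)[3],v/np.linalg.norm(v)
S=capture('side');T=capture('top'); P={}
for n,im in(('top',T),('side',S)):
    for A,c,m in blobs(im,(0,150,80),(6,255,255),15)[1][:6]:
        print(n,A,np.round(c,1)); 
        if (n=='top' and c[0]<200) or (n=='side' and c[1]>290): P[n]=c
(o1,v1),(o2,v2)=ray('top',P['top']),ray('side',P['side'])
s=np.linalg.lstsq(np.c_[v1,-v2],o2-o1,rcond=None)[0]; print(o1+s[0]*v1,o2+s[1]*v2)
o=np.hstack([cv2.resize(S[100:384,150:400,::-1],(500,568)),cv2.resize(T[80:250,60:190,::-1],(300,392)) if 0 else cv2.copyMakeBorder(cv2.resize(T[60:250,60:310,::-1],(300,228)),0,340,0,0,cv2.BORDER_CONSTANT)])
cv2.imwrite('pics/end.png',o)
```

```text
top 351 [235.4 274.3]
top 109 [293.1 148.7]
top 35 [104.1 225.5]
side 476 [347.6 232.8]
side 142 [275.8 327.5]
side 102 [232.9 151.9]
side 37 [509.4 101.5]
side 28 [341.5   3. ]
[0.47018374 0.37502152 0.07657032] [0.46981143 0.37499163 0.0765594 ]
```

View pics/end.png

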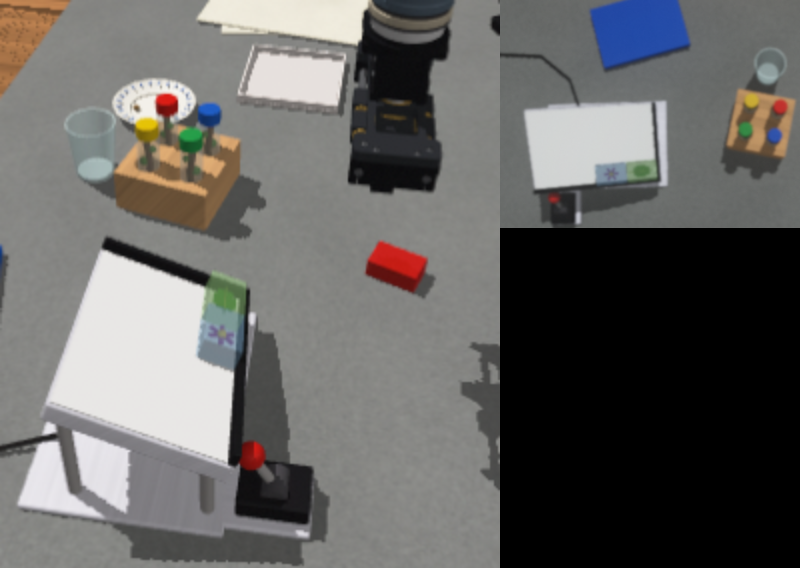

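Run:
```python
from h import *
im=capture('side')
h=cv2.cvtColor(im,cv2.COLOR_RGB2HSV); m=cv2.inRange(h,(0,140,50),(8,255,255))|cv2.inRange(h,(172,140,50),(180,255,255)); m[:290]=0
ct=max(cv2.findContours(m,cv2.RETR_EXTERNAL,cv2.CHAIN_APPROX_NONE)[0],key=cv2.contourArea)
print(cv2.boundingRect(ct),cv2.minEnclosingCircle(ct),cv2.contourArea(ct))
p0=np.array([.4295,.372,.0768])
print('start proj',proj('side',p0))
for th in np.arange(.8,1.11,.1):   # symmetric throw about the upright, heading 5 deg
  for off in(-.05,.0):
    a0=-.5+off; pv=p0-.05*np.array([np.sin(a0),0,np.cos(a0)]); a=a0+th
    q=pv+.05*np.array([np.sin(a)*np.cos(.09),np.sin(a)*np.sin(.09),np.cos(a)]); print(round(th,1),off,np.round(q,3),np.round(proj('side',q),1),np.round(proj('top',q),1))
```

```text
(270, 321, 13, 14) ((275.0, 327.5), 7.159010887145996) 126.0
start proj [297.9531712  329.85903837]
0.8 -0.05 [0.468 0.373 0.083] [277.1 324.9] [103.8 226.3]
0.8 0.0 [0.468 0.373 0.081] [276.9 325.5] [104.1 226.2]
0.9 -0.05 [0.473 0.374 0.081] [274.4 325.1] [104.  224.5]
0.9 0.0 [0.473 0.374 0.079] [274.3 325.8] [104.3 224.4]
1.0 -0.05 [0.477 0.374 0.079] [271.9 325.4] [104.3 222.7]
1.0 0.0 [0.477 0.374 0.077] [271.8 326.3] [104.6 222.7]
1.1 -0.05 [0.482 0.374 0.077] [269.5 326. ] [104.6 221. ]
1.1 0.0 [0.482 0.375 0.074] [269.5 326.9] [104.9 221. ]
```

The ball is at x ≈ 0.473 m. Two measures agree on that, and it held rigid under 14 N (about 2 N moves the lever freely), so the lever is at its end stop. Blocks and tubes are in place, and the robot is touching nothing.

```bash
python3 -c "
from rig import *
print(hand_in())"
```

```text
the job is handed in; nothing more can be done
None
```

I handed the job in, with no verdict shown: both blocks present (green and blue; no amber seen) form a closed row from the low corner, all four tubes stand in the rack, and the lamp lever was thrown last, to a firm stop at 14 N. Camera estimates put that throw nearer 0.9 than 1.0 rad; the plate and beaker weren't touched.

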